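# Change a gel-tank feed over through centre off

### The job

Change the red-gripped switch over from the left-hand supply to the right-hand one: pull its grip outward along the stem to free the locking pin, bring the lever to the middle and let the pin drop home in the centre-off notch, and leave it there for a good two seconds so that the tanks run dead. Only then pull the grip again, take the lever over to the right-hand end and let the pin drop home there, and let go. Leave the blue-gripped switch as it is and do not knock anything else on the bench about.

Things in the scene. Friction and masses are not known exactly. Their poses are not given: they have to be found in the camera images.
- red: Changeover switch with the red grip: white desk case 173 mm deep (x), 180 wide (y), fixed to the bench. Origin: centre of its underside; x to the back of the case (away from the robot at yaw 0), y to its left, z up; turned only about z. The panel slopes 30 deg, front edge 40 mm high, back 140. The lever's middle direction n leans 30 deg from vertical to the front: n = (-0.5, 0, 0.866) in the case frame.
- red_pivot (a point): The lever's pivot inside the case, at (20, 0, 55.4) mm in the case frame; its axes are the case's. At lever angle a the lever points along cos(a) n - sin(a) y of the case, so positive angles lean to the case's right (-y).
- red_guard (a point): Middle of the steel knock-guard bar, 10 mm thick, which runs left-right over the switch at (-15, 0, 246) mm in the case frame; 168 mm long, its legs at y = +-84 mm go down behind it. It is in the way of a tool that points straight down on the grip: come from the front, along the lever.
- red_grip (a point): Middle of the red grip: a rounded block 26 mm wide (left-right), 24 mm deep, 42 mm long along the stem, 117 mm from the pivot when home (it spans 96 to 138 mm; the outer end is free). Turns with the lever: z points outward along the stem, y to the left. Under it a sleeve carries a 6 mm square locking pin, 74 mm from the pivot, that stands in the brass gate behind.
- red_notch (a point): Nominal middle of the gate's top: a brass plate behind the stem with two teeth, each 11.5 mm wide, and an 8 mm notch between (centre off). The point is fixed on the case; the real plate sits up to 5 mm to its left or right, differently each time and unmeasured: find the notch by feel. The pin clears the left tooth with the grip 8 to 12.5 mm out, the taller right one at 10.5 to 15 mm.
- red_lever (a joint): Lever angle, rad: -0.46 left stop, about 0 centre off (anywhere from -0.1 to 0.1), 0.46 right stop. Starts left (-0.46 to -0.38); stays where left, friction about 1 N at the grip. Let go at -0.13 the pin rests on the left tooth; push right with 2 to 4 N and it drops into the notch, the lever then stops dead. Beyond 0.35 either way is an open bay where the pin drops home.
- red_lift (a joint): How far the red grip is pulled outward along the stem, m: 0 = home (pin down), 0.020 = outer stop. A spring draws it home: 3.5 N at 0, 8.5 N at the outer stop.
- blue: The same switch with a blue grip and its own guard bar, beside the red one on either side of it; same frame and sizes. Its lever already stands at the right. Leave it alone.
- blue_grip (a point): middle of the blue grip, same block in blue.
- beaker: clear plastic beaker, 68 mm across, 70 mm high, origin at the centre of its underside; bystander in front of the switches
- tip_box: blue box of pipette tips 85 x 120 x 50 mm, origin at the centre of its underside; bystander
- tube_rack: yellow tube rack 200 mm long (y), 70 wide, 105 high with its capped tubes, origin at the centre of its underside; bystander
- wash_bottle: white bottle with a red cap, 66 mm across, 150 mm high, origin at the centre of its underside; bystander
- gel_lifter: flat green plastic gel lifter, 180 mm long, lying on the bench, origin near its middle on the underside; bystander
- gel_caster: red gel-casting stand 50 x 120 mm, 97 mm high, origin at the centre of its underside; bystander

How it is judged:
On the way, in this order (a step that is already met when the one before it is completed fails the run):
1. the red switch rests in centre off, its pin home in the notch, for about two seconds (at least 1.8 s) (value of joint red_lift below 0.004 m and value of joint red_lever between -0.15 and 0.15 rad), for 1.8 s.
2. the red switch is over at the right-hand end with its pin home (value of joint red_lift below 0.004 m and value of joint red_lever above 0.27 rad), for 0.3 s.
At the end, for the whole second after the job is handed in: The red lever stands at the right-hand end (angle above 0.27 rad) and at rest, its grip home (pulled out less than 4 mm); the blue grip is within 10 mm, and each loose bystander within 25 mm, of where it was (all of step 2 and velocity of joint red_lever between -0.05 and 0.05 rad/s); the robot touches nothing.
It fails at once if the blue switch was moved (its grip by more than 10 mm) (distance of blue_grip from where it was at the start of the episode above 0.01 m).
It fails at once if a bystander on the bench was pushed or knocked away (by more than 25 mm) (distance of any of beaker, tip_box, tube_rack, wash_bottle, gel_lifter, gel_caster from where it was at the start of the episode above 0.025 m).
It also fails if it takes over 45 s, if anything falls off the work surface, if the arm or the gripper's body presses on something with over 40 N, if the wrist force passes 120 N, or if a joint passes its speed limit or range.

### The arm

A 6-joint arm with a two-finger parallel gripper is mounted at the origin on the work surface. World frame = base frame: x ahead of the robot, y to its left, z up, the work surface at z = 0. Lengths are in m, angles in rad, forces in N, time in s.
With the tool pointing down it reaches from about 0.375 to 0.925 m from the base axis. Payload 5.7 kg.
Tool frame: the origin (TCP) lies at the very end of the fingers, on their centre line; the grasp point (between the pads) lies 19 mm behind it (bot.hold_point_z is the distance from the TCP to the grasp point, in m); x points along the fingers, y is the direction in which the jaws open and shut, and the axes are right-handed (so a half turn about x gives the same grasp; the last joint's range is limited). The gripper opens to 88 mm and grips with 3 to 60 N. Pads are 20 mm wide; open, the fingers measure 115 mm over their backs; the gripper's body (75 mm by 178 mm) begins 61 mm behind the grasp point.
Start: joints at [1.211, 0.359, 1.51, -0, 1.272, -0.115], TCP at [0.145, 0.582, 0.223] pointing down, gripper open.
Joint ranges: [-2.97, 2.97], [-1.01, 2.36], [0.21, 2.38], [-0.96, 4.11], [0.2, 2.71], [-2.98, 2.98]. Speed limits (rad/s): [2.39, 2.39, 3.14, 3.14, 3.14, 3.14].

### API

Orientations are given as a rotation vector (axis times angle).
In Python, from workcell import bot gives the robot as it stands.
- The arm moves only by the tool drive_tool, never from a script. Its argument "commands" is a list of rows, each an object of numbers: "tx", "ty", "tz": the shift along the tool's x, y, z in m; "turn": the turn about the tool's x in degrees; "hand": the opening, from 0 (shut) to 1 (fully open). In form: [{"tx": .., "ty": .., "tz": .., "turn": .., "hand": ..}, ...]. A call has 1 to 5 rows; each row is the pose to reach, as a shift and turn from the pose commanded when the call began, along the tool's axes at that moment; what a row does not reach only later rows make up. A row lasts 1/10 s, in which the tool goes at most 50 mm and 8.59 degrees, less where a joint would pass 70% of its speed; a pose out of reach is approached as far as the arm can. A call with a gripper value outside its range is refused whole. The fingers move at their own pace and stop on an object; "grip_force" is the grip in N (left out, the last holds). Time passes only in rows, so rows that repeat a pose let the fingers close. It gives the time, the measured TCP pose, the force and the opening at its end, in the units of the state.
- bot.observe(): the state, without advancing time (a new reading comes with each control period).
- bot.snapshot(name): name is "side" or "top"; returns a dict with "img" (400x640x3 uint8, blue, green, red), "K" (3x3 intrinsics, pixels), "rvec" (rotation vector, rad) and "tvec" (3), from world to camera coordinates, as OpenCV has them. Camera axes: x right, y down, z forward; pixel columns grow to the right and rows downward; lengths in m; the calibration is good to about 2 mm. A picture is of the moment at which its call begins. There is no depth.
- bot.close_job(): hands the job in, once; it reports no verdict.
Trained networks look in a picture, given as the dict that the camera call returned (one of the last four; its "shot" number tells which), for a name from the list of things; names that differ only in an ending like _2 or _b are one class to them, and where a whole thing is asked for, a point or a joint stands for the part that bears it (a point fixed in the world has none). Each returns a list of dicts, best first, with "conf" (0 to 1); they miss things now and then, are a little off and sometimes report something else, mostly with a low value. They report only what shows in the picture. A call takes as long as a camera call.
- bot.search_frame(name, picture): "rect" ([left, top, right, bottom] in pixels, round what is visible of it).
- bot.tip_of(name, picture): "point" ([column, row] in pixels: a listed point, or the origin of a listed thing).
The state is a dict: "clock": time; "q": joint angles; "dq": joint speeds; "tau": joint torques, N m; "tcp_pos": TCP position; "ee_rot": TCP orientation; "ft_force": force on the tool from outside, world axes, zero at the start; "wrist_torque": the same for the moment, N m; "grip_width": finger opening in m.
Only numpy, scipy, OpenCV 4.12 (cv2) and the standard library are available. Lean on these libraries where they do the work, as an engineer would, in place of code of your own. Each camera call takes 0.05 s, during which the arm holds its last target. There are 200 camera calls.

## Working session

There is one attempt and no reset: what is moved stays moved. The work goes in short steps, Python scripts to look and compute and a tool call to move; the robot and the scene stay as the last step left them, time stands still between calls to the robot, and variables do not carry over. Pictures are saved under pics/ and viewed, about 8 in all and at most 12, crops included, and the job is handed in when it is done.

Besides the shell and the picture viewer there is one more tool, called after ">>>" by a JSON object that holds its "name" and its "arguments", one argument or row to a line. drive_tool: Moves the arm, as the interface text tells. Its arguments: {"type":"object","properties":{"commands":{"type":"array"},"grip_force":{"type":"number"}},"required":["commands"]}

```bash
mkdir -p pics
cat > h.py <<'E'
import numpy as np, cv2
from scipy.spatial.transform import Rotation as R
from workcell import bot
def P(s):
    Rm=cv2.Rodrigues(np.array(s['rvec'],float))[0]; return np.array(s['K'])@np.c_[Rm,np.array(s['tvec']).ravel()]
def tri(a,pa,b,pb):
    X=cv2.triangulatePoints(P(a),P(b),np.array(pa,float).reshape(2,1),np.array(pb,float).reshape(2,1)).ravel();return X[:3]/X[3]
def proj(s,X): 
    return cv2.projectPoints(np.array(X,float).reshape(-1,3),np.array(s['rvec'],float),np.array(s['tvec'],float),np.array(s['K'],float),None)[0].reshape(-1,2)
E
python3 - <<'E'
from h import *
a=bot.snapshot("side");b=bot.snapshot("top")
cv2.imwrite("pics/side0.png",a['img']);cv2.imwrite("pics/top0.png",b['img'])
for n in "red red_pivot red_guard red_grip red_notch blue blue_grip beaker tip_box tube_rack wash_bottle gel_lifter gel_caster".split():
    r=[bot.tip_of(n,s) for s in(a,b)]
    print(n,[[(np.round(d['point'],1).tolist(),round(d['conf'],2)) for d in q[:2]] for q in r], np.round(tri(a,r[0][0]['point'],b,r[1][0]['point']),3) if r[0] and r[1] else '')
s=bot.observe();print(s)
E
```

```text
red [[([342.0, 262.7], 0.65)], [([355.5, 191.9], 0.88)]] [ 0.54  -0.145  0.007]
red_pivot [[([349.8, 252.0], 0.66), ([302.4, 175.5], 0.42)], [([357.6, 183.2], 0.92)]] [ 0.562 -0.148  0.052]
red_guard [[], [([363.9, 180.7], 0.76), ([287.7, 195.7], 0.4)]] 
red_grip [[([333.9, 217.2], 0.51)], [([345.9, 189.8], 0.47)]] [ 0.521 -0.101  0.158]
red_notch [[([348.3, 237.9], 0.86), ([342.2, 206.0], 0.48)], []] 
blue [[([308.4, 197.7], 0.8)], [([274.8, 194.8], 0.74)]] [ 0.534  0.152 -0.005]
blue_grip [[([305.4, 176.9], 0.53), ([415.5, 339.2], 0.5)], [([187.0, 180.0], 0.71), ([289.4, 193.4], 0.69)]] [ 0.653  0.556 -0.29 ]
beaker [[([271.7, 231.9], 0.64)], [([308.2, 232.0], 0.72)]] [0.385 0.027 0.014]
tip_box [[([288.0, 312.9], 0.74)], [([384.6, 245.0], 0.97), ([258.2, 244.2], 0.31)]] [ 0.346 -0.251  0.001]
tube_rack [[([415.0, 338.1], 0.92)], [([432.2, 171.5], 0.58)]] [ 0.623 -0.429  0.009]
wash_bottle [[([293.0, 143.3], 0.92), ([343.3, 262.6], 0.6)], [([190.6, 178.2], 0.82), ([309.8, 232.9], 0.22)]] [ 0.59   0.473 -0.029]
gel_lifter [[([249.7, 196.9], 0.81)], [([259.9, 245.1], 0.68)]] [0.348 0.199 0.011]
gel_caster [[([344.0, 376.3], 0.76), ([346.5, 238.2], 0.6)], [([446.8, 226.4], 0.72)]] [ 0.414 -0.472  0.025]
{'clock': 1.4, 'q': array([ 1.21088374e+00,  3.58813278e-01,  1.51042200e+00,  7.46408504e-06,
        1.27249064e+00, -1.15116680e-01]), 'dq': array([ 0.00031721, -0.00151996, -0.00140612,  0.00097668,  0.00013893,
        0.00071075]), 'tau': array([ 3.27634871e-04, -5.15338326e+01, -2.71117294e+01,  6.75191008e-02,
        2.47174065e-02, -4.19645971e-05]), 'tcp_pos': array([0.14541468, 0.58206913, 0.22260647]), 'ee_rot': array([ 0.19207768,  1.56227779, -0.19227891]), 'ft_force': array([-0.25574429, -0.71018843,  0.34047899]), 'wrist_torque': array([ 0.00872659,  0.02358195, -0.02195341]), 'grip_width': 0.08802164874847014}
```

View images.

Run:
```python
import cv2
a=cv2.imread("pics/side0.png")[120:320,230:430];b=cv2.imread("pics/top0.png")[130:270,220:420]
cv2.imwrite("pics/v1.png",cv2.resize(a,None,fx=3,fy=3,interpolation=2));cv2.imwrite("pics/v2.png",cv2.resize(b,None,fx=4,fy=4,interpolation=2))
```

```text
(no output)
```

View pics/v1.png

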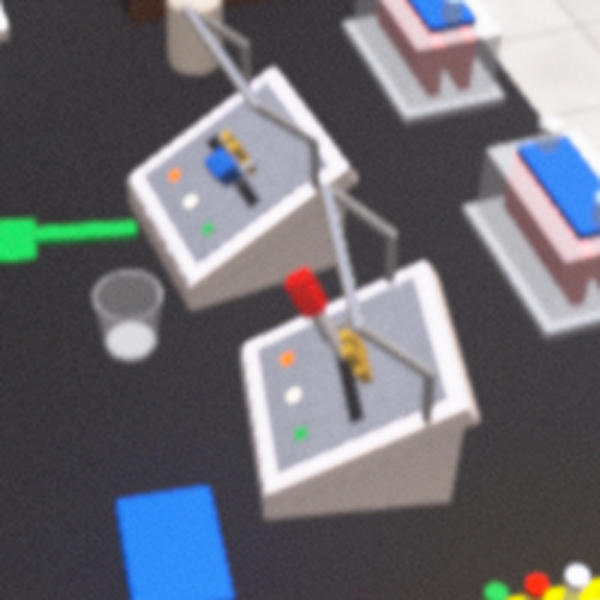

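View pics/v2.png

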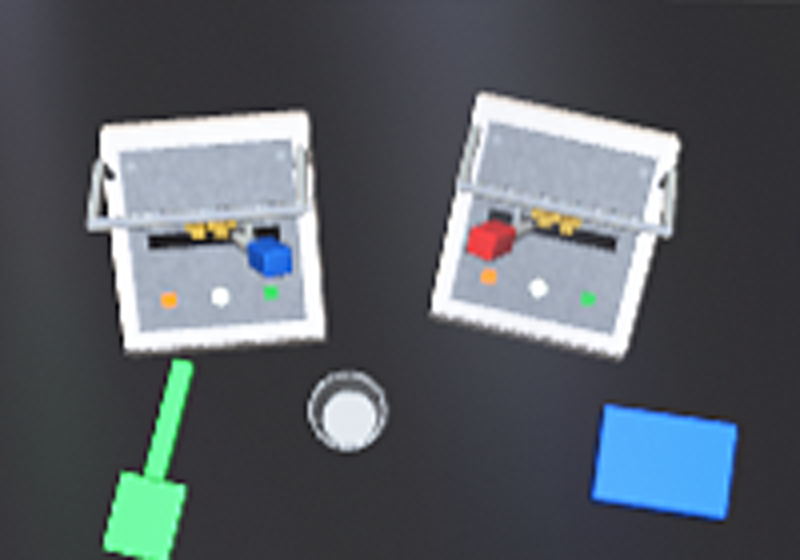

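```bash
cat > fit.py <<'E'
from h import *
from scipy.optimize import least_squares
n=np.array([-.5,0,.866])
def model(p):
    x,y,w,a=p; Rz=R.from_euler('z',w).as_matrix(); T=lambda X:Rz@np.array(X)+[x,y,0]
    u=np.cos(a)*n-np.sin(a)*np.array([0,1,0]);piv=np.array([.02,0,.0554])
    return T,dict(bl=T([.0865,.09,.14]),br=T([.0865,-.09,.14]),fl=T([-.0865,.09,.04]),fr=T([-.0865,-.09,.04]),fr0=T([-.0865,-.09,0]),br0=T([.0865,-.09,0]),
     pivot=T(piv),grip=T(piv+.117*u),guard=T([-.015,0,.246]),gl=T([-.015,.084,.246]),gr=T([-.015,-.084,.246]))
E
cat > f1.py <<'E'
from fit import *
a=bot.snapshot("side");b=bot.snapshot("top")
S=lambda u,v:(230+u/3,120+v/3);Tp=lambda u,v:(220+u/4,130+v/4)
def cen(s,box):
    h=cv2.cvtColor(s['img'],cv2.COLOR_BGR2HSV);m=((h[...,0]<8)|(h[...,0]>172))&(h[...,1]>150)&(h[...,2]>80)
    m[:box[1]]=0;m[box[3]:]=0;m[:,:box[0]]=0;m[:,box[2]:]=0
    v,u=np.nonzero(m);return u.mean(),v.mean()
g1=cen(a,(310,195,350,240));g2=cen(b,(325,175,360,205));print(g1,g2,'grip tri',tri(a,g1,b,g2))
obs=[(a,'fr0',S(268,518)),(a,'br0',S(450,502)),(a,'br',S(475,413)),(a,'bl',S(428,262)),(a,'fl',S(243,345)),(a,'fr',S(263,491)),
(b,'bl',Tp(482,93)),(b,'br',Tp(680,138)),(b,'fl',Tp(431,314)),(b,'fr',Tp(622,356)),(a,'grip',g1),(b,'grip',g2),(b,'gl',Tp(461,188)),(b,'gr',Tp(673,235))]
def f(p):
    M=model(p)[1]; return np.concatenate([proj(s,M[k])[0]-np.array(o) for s,k,o in obs])
r=least_squares(f,[.54,-.145,-.2,-.4],loss='soft_l1');print(r.x);print(np.round(r.fun.reshape(-1,2),1).tolist())
M=model(r.x)[1];print({k:np.round(v,3).tolist() for k,v in M.items()})
E
python3 f1.py
```

```text
(np.float64(331.4896551724138), np.float64(216.91034482758621)) (np.float64(342.1666666666667), np.float64(189.60256410256412)) grip tri [ 0.52173829 -0.08883851  0.14758804]
[ 0.54383903 -0.14876051 -0.22194433 -0.47850443]
[[-1.6, 0.9], [-0.2, 0.7], [-2.5, -1.8], [-0.7, -0.9], [-0.4, -0.3], [0.3, 1.2], [-0.8, 0.6], [0.7, 1.2], [-0.2, -1.8], [1.1, -0.8], [0.8, 0.5], [0.1, -0.9], [0.6, -1.6], [-1.1, -1.4]]
{'bl': [0.648, -0.08, 0.14], 'br': [0.608, -0.256, 0.14], 'fl': [0.479, -0.042, 0.04], 'fr': [0.44, -0.218, 0.04], 'fr0': [0.44, -0.218, 0.0], 'br0': [0.608, -0.256, 0.0], 'pivot': [0.563, -0.153, 0.055], 'grip': [0.525, -0.089, 0.145], 'guard': [0.529, -0.145, 0.246], 'gl': [0.548, -0.064, 0.246], 'gr': [0.511, -0.227, 0.246]}
```

```bash
cat > st.py <<'E'
from h import *
import sys
s=bot.observe(); Rm=R.from_rotvec(s['ee_rot']).as_matrix()
print('t',s['clock'],'q',np.round(s['q'],3),'p',np.round(s['tcp_pos'],4),'f',np.round(s['ft_force'],1),'w',round(s['grip_width'],4));print(np.round(Rm,3).tolist())
if len(sys.argv)>3: print('shift',np.round(Rm.T@(np.array([float(v) for v in sys.argv[1:4]])-s['tcp_pos']),4))
E
python3 st.py; python3 -c "from workcell import bot;print([m for m in dir(bot) if m[0]!='_'])"
```

```text
t 1.5 q [ 1.211  0.359  1.51  -0.     1.272 -0.115] p [0.1454 0.5821 0.2226] f [-0.2  0.2 -0.4] w 0.0877
[[-0.0, 0.242, 0.97], [-0.0, 0.97, -0.242], [-1.0, -0.0, -0.0]]
['IKError', 'close_job', 'hold_point_z', 'observe', 'search_frame', 'snapshot', 'tip_of']
```

>>> {"name": "drive_tool", "arguments": {
  "commands": [
    {"tx":-0.05},
    {"tx":-0.1},
    {"tx":-0.15},
    {"tx":-0.2},
    {"tx":-0.25}
  ]
}}

```text
validation failed for argument at $.co...
```

>>> {"name": "drive_tool", "arguments": {
  "commands": [
    {"tx":-0.05,"ty":0,"tz":0,"turn":0,"hand":1},
    {"tx":-0.1,"ty":0,"tz":0,"turn":0,"hand":1},
    {"tx":-0.15,"ty":0,"tz":0,"turn":0,"hand":1},
    {"tx":-0.2,"ty":0,"tz":0,"turn":0,"hand":1},
    {"tx":-0.25,"ty":0,"tz":0,"turn":0,"hand":1}
  ]
}}

```text
clock: 2.0
tcp_pos: [0.1453, 0.5817, 0.4749]
ee_rot: [0.192, 1.562, -0.192]
ft_force: [-0.5, 0.4, 0.1]
grip_width: 0.0879
```

>>> {"name": "drive_tool", "arguments": {
  "commands": [
    {"tx":0,"ty":-0.333,"tz":0.449,"turn":0,"hand":1},
    {"tx":0,"ty":-0.333,"tz":0.449,"turn":0,"hand":1},
    {"tx":0,"ty":-0.333,"tz":0.449,"turn":0,"hand":1},
    {"tx":0,"ty":-0.333,"tz":0.449,"turn":0,"hand":1},
    {"tx":0,"ty":-0.333,"tz":0.449,"turn":0,"hand":1}
  ]
}}

```text
clock: 2.5
tcp_pos: [0.3049, 0.3873, 0.4728]
ee_rot: [0.192, 1.562, -0.192]
ft_force: [0.5, 0.8, 0.2]
grip_width: 0.0878
```

```bash
python3 st.py .6 -.42 .475
```

```text
t 2.5 q [ 0.764  0.066  1.301 -0.     1.774 -0.563] p [0.3049 0.3873 0.4728] f [0.5 0.8 0.2] w 0.0878
[[0.0, 0.242, 0.97], [0.0, 0.97, -0.242], [-1.0, 0.0, 0.0]]
shift [-0.0023 -0.712   0.4816]
```

>>> {"name": "drive_tool", "arguments": {
  "commands": [
    {"tx":0,"ty":-0.712,"tz":0.482,"turn":0,"hand":1},
    {"tx":0,"ty":-0.712,"tz":0.482,"turn":0,"hand":1},
    {"tx":0,"ty":-0.712,"tz":0.482,"turn":0,"hand":1},
    {"tx":0,"ty":-0.712,"tz":0.482,"turn":0,"hand":1},
    {"tx":0,"ty":-0.712,"tz":0.482,"turn":0,"hand":1}
  ]
}}

```text
clock: 3.0
tcp_pos: [0.39, 0.1522, 0.4729]
ee_rot: [0.192, 1.561, -0.192]
ft_force: [1.4, 0.1, 0.0]
grip_width: 0.0882
```

```bash
python3 st.py 1.05 -.735 .475
```

```text
t 3.0 q [ 0.207 -0.057  1.424 -0.     1.773 -1.12 ] p [0.39   0.1522 0.4729] f [1.4 0.1 0. ] w 0.0882
[[0.001, 0.242, 0.97], [0.0, 0.97, -0.242], [-1.0, 0.0, 0.001]]
shift [-0.0016 -0.7012  0.8551]
```

>>> {"name": "drive_tool", "arguments": {
  "commands": [
    {"tx":0,"ty":-0.504,"tz":0.342,"turn":0,"hand":1},
    {"tx":0,"ty":-0.504,"tz":0.342,"turn":0,"hand":1},
    {"tx":0,"ty":-0.504,"tz":0.342,"turn":0,"hand":1},
    {"tx":0,"ty":-0.504,"tz":0.342,"turn":0,"hand":1},
    {"tx":0,"ty":-0.504,"tz":0.342,"turn":0,"hand":1}
  ]
}}

```text
clock: 3.5
tcp_pos: [0.4762, -0.0827, 0.4729]
ee_rot: [0.192, 1.561, -0.193]
ft_force: [1.4, -0.0, -0.8]
grip_width: 0.0877
```

>>> {"name": "drive_tool", "arguments": {
  "commands": [
    {"tx":0,"ty":-0.3,"tz":0.2,"turn":0,"hand":1},
    {"tx":0,"ty":-0.3,"tz":0.2,"turn":0,"hand":1},
    {"tx":0,"ty":-0.3,"tz":0.2,"turn":0,"hand":1},
    {"tx":0,"ty":-0.3,"tz":0.2,"turn":0,"hand":1}
  ]
}}

```text
clock: 3.9
tcp_pos: [0.5435, -0.271, 0.4727]
ee_rot: [0.192, 1.562, -0.192]
ft_force: [0.5, 0.6, 0.2]
grip_width: 0.0877
```

```bash
python3 st.py 1.05 -.735 .475
```

```text
t 3.9 q [-0.576  0.257  1.068  0.     1.816 -1.902] p [ 0.5435 -0.271   0.4727] f [0.5 0.6 0.2] w 0.0877
[[0.0, 0.243, 0.97], [-0.0, 0.97, -0.243], [-1.0, 0.0, 0.0]]
shift [-0.0021 -0.3272  0.6039]
```

>>> {"name": "drive_tool", "arguments": {
  "commands": [
    {"tx":0,"ty":-0.138,"tz":0.483,"turn":0,"hand":1},
    {"tx":0,"ty":-0.138,"tz":0.483,"turn":0,"hand":1},
    {"tx":0,"ty":-0.138,"tz":0.483,"turn":0,"hand":1},
    {"tx":0,"ty":-0.138,"tz":0.483,"turn":0,"hand":1},
    {"tx":0,"ty":-0.138,"tz":0.483,"turn":0,"hand":1}
  ]
}}

```text
clock: 4.4
tcp_pos: [0.7555, -0.3916, 0.4705]
ee_rot: [0.191, 1.559, -0.193]
ft_force: [2.6, -0.0, 1.3]
grip_width: 0.0879
```

>>> {"name": "drive_tool", "arguments": {
  "commands": [
    {"tx":0,"ty":-0.138,"tz":0.483,"turn":0,"hand":1},
    {"tx":0,"ty":-0.138,"tz":0.483,"turn":0,"hand":1},
    {"tx":0,"ty":-0.138,"tz":0.483,"turn":0,"hand":1},
    {"tx":0,"ty":-0.138,"tz":0.483,"turn":0,"hand":1}
  ]
}}

```text
clock: 4.8
tcp_pos: [0.8078, -0.427, 0.3978]
ee_rot: [0.179, 1.521, -0.203]
ft_force: [-0.5, -0.1, -0.4]
grip_width: 0.088
```

```bash
python3 st.py
```

```text
t 4.8 q [-0.563  0.853  0.215  0.004  2.03  -1.887] p [ 0.8078 -0.427   0.3978] f [-0.5 -0.1 -0.4] w 0.088
[[0.038, 0.243, 0.969], [-0.02, 0.97, -0.242], [-0.999, -0.01, 0.042]]
```

>>> {"name": "drive_tool", "arguments": {
  "commands": [
    {"tx":-0.3,"ty":-0.14,"tz":0.48,"turn":0,"hand":1},
    {"tx":-0.3,"ty":-0.14,"tz":0.48,"turn":0,"hand":1},
    {"tx":-0.3,"ty":-0.14,"tz":0.48,"turn":0,"hand":1},
    {"tx":-0.3,"ty":-0.14,"tz":0.48,"turn":0,"hand":1},
    {"tx":-0.3,"ty":-0.14,"tz":0.48,"turn":0,"hand":1}
  ]
}}

```text
clock: 5.3
tcp_pos: [0.8116, -0.4368, 0.4178]
ee_rot: [0.164, 1.475, -0.216]
ft_force: [-0.2, -0.0, -0.5]
grip_width: 0.088
```

```bash
python3 st.py
```

```text
t 5.3 q [-0.572  0.833  0.214  0.008  2.002 -1.894] p [ 0.8116 -0.4368  0.4178] f [-0.2 -0.  -0.5] w 0.088
[[0.082, 0.243, 0.966], [-0.044, 0.97, -0.24], [-0.996, -0.023, 0.09]]
```

>>> {"name": "drive_tool", "arguments": {
  "commands": [
    {"tx":-0.1,"ty":-0.2,"tz":0.5,"turn":0,"hand":1},
    {"tx":-0.1,"ty":-0.2,"tz":0.5,"turn":0,"hand":1},
    {"tx":-0.1,"ty":-0.2,"tz":0.5,"turn":0,"hand":1},
    {"tx":-0.1,"ty":-0.2,"tz":0.5,"turn":0,"hand":1},
    {"tx":-0.1,"ty":-0.2,"tz":0.5,"turn":0,"hand":1}
  ]
}}

```text
clock: 5.8
tcp_pos: [0.8346, -0.4774, 0.3778]
ee_rot: [0.15, 1.436, -0.228]
ft_force: [0.1, -0.7, 0.2]
grip_width: 0.0878
```

```bash
python3 st.py
```

```text
t 5.8 q [-0.597  0.879  0.215  0.014  1.912 -1.917] p [ 0.8346 -0.4774  0.3778] f [ 0.1 -0.7  0.2] w 0.0878
[[0.119, 0.245, 0.962], [-0.065, 0.969, -0.238], [-0.991, -0.034, 0.131]]
```

>>> {"name": "drive_tool", "arguments": {
  "commands": [
    {"tx":-0.25,"ty":-0.15,"tz":0.5,"turn":0,"hand":1},
    {"tx":-0.25,"ty":-0.15,"tz":0.5,"turn":0,"hand":1},
    {"tx":-0.25,"ty":-0.15,"tz":0.5,"turn":0,"hand":1},
    {"tx":-0.25,"ty":-0.15,"tz":0.5,"turn":0,"hand":1},
    {"tx":-0.25,"ty":-0.15,"tz":0.5,"turn":0,"hand":1}
  ]
}}

```text
clock: 6.3
tcp_pos: [0.8402, -0.4833, 0.4021]
ee_rot: [0.133, 1.388, -0.241]
ft_force: [-0.4, 0.5, 0.6]
grip_width: 0.0879
```

>>> {"name": "drive_tool", "arguments": {
  "commands": [
    {"tx":-0.5,"ty":-0.1,"tz":0.3,"turn":0,"hand":1},
    {"tx":-0.5,"ty":-0.1,"tz":0.3,"turn":0,"hand":1},
    {"tx":-0.5,"ty":-0.1,"tz":0.3,"turn":0,"hand":1},
    {"tx":-0.5,"ty":-0.1,"tz":0.3,"turn":0,"hand":1},
    {"tx":-0.5,"ty":-0.1,"tz":0.3,"turn":0,"hand":1}
  ]
}}

```text
clock: 6.8
tcp_pos: [0.7892, -0.4602, 0.5152]
ee_rot: [0.119, 1.348, -0.253]
ft_force: [-0.2, 0.9, -0.4]
grip_width: 0.0876
```

```bash
python3 st.py
```

```text
t 6.8 q [-0.613  0.728  0.214  0.025  1.969 -1.926] p [ 0.7892 -0.4602  0.5152] f [-0.2  0.9 -0.4] w 0.0876
[[0.199, 0.249, 0.948], [-0.112, 0.967, -0.23], [-0.974, -0.06, 0.22]]
```

>>> {"name": "drive_tool", "arguments": {
  "commands": [
    {"tx":-0.15,"ty":-0.15,"tz":0.5,"turn":0,"hand":1},
    {"tx":-0.15,"ty":-0.15,"tz":0.5,"turn":0,"hand":1},
    {"tx":-0.15,"ty":-0.15,"tz":0.5,"turn":0,"hand":1},
    {"tx":-0.15,"ty":-0.15,"tz":0.5,"turn":0,"hand":1},
    {"tx":-0.15,"ty":-0.15,"tz":0.5,"turn":0,"hand":1}
  ]
}}

```text
clock: 7.3
tcp_pos: [0.8152, -0.4771, 0.4985]
ee_rot: [0.106, 1.307, -0.264]
ft_force: [-0.6, 0.9, -0.5]
grip_width: 0.0877
```

>>> {"name": "drive_tool", "arguments": {
  "commands": [
    {"tx":-0.15,"ty":-0.15,"tz":0.5,"turn":0,"hand":1},
    {"tx":-0.15,"ty":-0.15,"tz":0.5,"turn":0,"hand":1},
    {"tx":-0.15,"ty":-0.15,"tz":0.5,"turn":0,"hand":1},
    {"tx":-0.15,"ty":-0.15,"tz":0.5,"turn":0,"hand":1},
    {"tx":-0.15,"ty":-0.15,"tz":0.5,"turn":0,"hand":1}
  ]
}}

```text
clock: 7.8
tcp_pos: [0.8338, -0.4895, 0.4989]
ee_rot: [0.089, 1.26, -0.277]
ft_force: [0.1, 0.0, 0.0]
grip_width: 0.0875
```

>>> {"name": "drive_tool", "arguments": {
  "commands": [
    {"tx":-0.15,"ty":-0.15,"tz":0.5,"turn":0,"hand":1},
    {"tx":-0.15,"ty":-0.15,"tz":0.5,"turn":0,"hand":1},
    {"tx":-0.15,"ty":-0.15,"tz":0.5,"turn":0,"hand":1},
    {"tx":-0.15,"ty":-0.15,"tz":0.5,"turn":0,"hand":1},
    {"tx":-0.15,"ty":-0.15,"tz":0.5,"turn":0,"hand":1}
  ]
}}

```text
clock: 8.3
tcp_pos: [0.8475, -0.4989, 0.5072]
ee_rot: [0.073, 1.214, -0.29]
ft_force: [0.2, -0.5, -0.1]
grip_width: 0.0877
```

>>> {"name": "drive_tool", "arguments": {
  "commands": [
    {"tx":-0.15,"ty":-0.15,"tz":0.5,"turn":0,"hand":1},
    {"tx":-0.15,"ty":-0.15,"tz":0.5,"turn":0,"hand":1},
    {"tx":-0.15,"ty":-0.15,"tz":0.5,"turn":0,"hand":1},
    {"tx":-0.15,"ty":-0.15,"tz":0.5,"turn":0,"hand":1},
    {"tx":-0.15,"ty":-0.15,"tz":0.5,"turn":0,"hand":1}
  ]
}}

```text
clock: 8.8
tcp_pos: [0.857, -0.5056, 0.5231]
ee_rot: [0.057, 1.167, -0.303]
ft_force: [0.3, -0.6, -0.5]
grip_width: 0.0877
```

```bash
python3 st.py
```

```text
t 8.8 q [-0.618  0.747  0.215  0.041  1.756 -1.927] p [ 0.857  -0.5056  0.5231] f [ 0.3 -0.6 -0.5] w 0.0877
[[0.357, 0.264, 0.896], [-0.205, 0.958, -0.201], [-0.911, -0.112, 0.396]]
```

>>> {"name": "drive_tool", "arguments": {
  "commands": [
    {"tx":-0.1,"ty":-0.3,"tz":0.5,"turn":0,"hand":1},
    {"tx":-0.1,"ty":-0.3,"tz":0.5,"turn":0,"hand":1},
    {"tx":-0.1,"ty":-0.3,"tz":0.5,"turn":0,"hand":1},
    {"tx":-0.1,"ty":-0.3,"tz":0.5,"turn":0,"hand":1},
    {"tx":-0.1,"ty":-0.3,"tz":0.5,"turn":0,"hand":1}
  ]
}}

```text
clock: 9.3
tcp_pos: [0.8477, -0.5564, 0.5282]
ee_rot: [0.041, 1.121, -0.317]
ft_force: [-0.3, 0.2, -0.2]
grip_width: 0.0882
```

>>> {"name": "drive_tool", "arguments": {
  "commands": [
    {"tx":-0.1,"ty":-0.3,"tz":0.5,"turn":0,"hand":1},
    {"tx":-0.1,"ty":-0.3,"tz":0.5,"turn":0,"hand":1},
    {"tx":-0.1,"ty":-0.3,"tz":0.5,"turn":0,"hand":1},
    {"tx":-0.1,"ty":-0.3,"tz":0.5,"turn":0,"hand":1},
    {"tx":-0.1,"ty":-0.3,"tz":0.5,"turn":0,"hand":1}
  ]
}}

```text
clock: 9.8
tcp_pos: [0.8372, -0.5955, 0.5418]
ee_rot: [0.023, 1.075, -0.333]
ft_force: [-0.4, 0.3, 0.4]
grip_width: 0.0877
```

>>> {"name": "drive_tool", "arguments": {
  "commands": [
    {"tx":-0.1,"ty":-0.3,"tz":0.5,"turn":0,"hand":1},
    {"tx":-0.1,"ty":-0.3,"tz":0.5,"turn":0,"hand":1},
    {"tx":-0.1,"ty":-0.3,"tz":0.5,"turn":0,"hand":1},
    {"tx":-0.1,"ty":-0.3,"tz":0.5,"turn":0,"hand":1},
    {"tx":-0.1,"ty":-0.3,"tz":0.5,"turn":0,"hand":1}
  ]
}}

```text
clock: 10.3
tcp_pos: [0.825, -0.6267, 0.5618]
ee_rot: [0.004, 1.029, -0.349]
ft_force: [0.4, -0.2, 0.2]
grip_width: 0.0878
```

```bash
cat > plan.py <<'E'
from fit import *
import sys
# pose in use: edit C
C=np.array([.54384,-.14876,-.22194,-.46])
s=bot.observe(); Rm=R.from_rotvec(s['ee_rot']).as_matrix()
Rz=R.from_euler('z',C[2]).as_matrix(); cp=Rz.T@(s['tcp_pos']-[C[0],C[1],0]); Rc=Rz.T@Rm
piv=np.array([.02,0,.0554]); B=np.array([[0,1,0],n,[-.866,0,-.5]])  # y, n, front
print('t',s['clock'],'q',np.round(s['q'],2),'tcp case',np.round(cp*1e3,1),'f case',np.round(Rz.T@s['ft_force'],1),'w',round(s['grip_width'],4))
print('tool axes in (left,n,front):',np.round(B@Rc,3).tolist(),'tcp rel piv',np.round(B@(cp-piv)*1e3,1))
yl=B@Rc[:,1]; zl=B@Rc[:,2]; print('turn for y front-comp 0: %.1f'%np.degrees(np.arctan2(-yl[2],zl[2])))
if len(sys.argv)>3:  # target TCP rel pivot in (left,n,front) mm
    t=np.array([float(v) for v in sys.argv[1:4]])/1e3
    d=B.T@(t)+piv-cp; print('shift',np.round(Rc.T@d,4))
E
python3 plan.py
```

```text
t 10.3 q [-0.76  0.73  0.22  0.12  1.63 -2.04] tcp case [ 379.5 -404.3  561.8] f case [ 0.4 -0.1  0.2] w 0.0878
tool axes in (left,n,front): [[-0.173, 0.985, 0.022], [-0.984, -0.174, 0.024], [-0.027, 0.018, -0.999]] tcp rel piv [-404.3  258.8 -564.5]
turn for y front-comp 0: -179.0
```

```bash
cat > ik.py <<'E'
from fit import *
D=[([1.211,.359,1.51,0,1.272,-.115],[.1454,.5821,.2226]),([.764,.066,1.301,0,1.774,-.563],[.3049,.3873,.4728]),([.207,-.057,1.424,0,1.773,-1.12],[.39,.1522,.4729]),
([-.576,.257,1.068,0,1.816,-1.902],[.5435,-.271,.4727]),([-.563,.853,.215,.004,2.03,-1.887],[.8078,-.427,.3978]),([-.613,.728,.214,.025,1.969,-1.926],[.7892,-.4602,.5152]),([-.618,.747,.215,.041,1.756,-1.927],[.857,-.5056,.5231])]
s=bot.observe();D.append((s['q'],s['tcp_pos']))
E=lambda ax,a:R.from_euler(ax,a).as_matrix()
def fk(q,k):
    a0,h,L1,b2,L2,lat,L3=k
    # links along local z up at q=0; pitch about y tilts forward
    A=E('z',q[0]); p=A@np.array([a0,lat,h]); A=A@E('y',q[1]); p=p+A@[0,0,L1]; A=A@E('y',q[2]); p=p+A@[b2,0,L2]
    A=A@E('z',q[3])@E('y',q[4]); p=p+A@[0,0,L3]; A=A@E('z',q[5]); return p,A
r=least_squares(lambda k:np.concatenate([fk(q,k)[0]-p for q,p in D]),[0,.3,.4,0,.4,.069,.3])
k=r.x
if __name__=='__main__':
    print(np.round(k,4),'max res',abs(r.fun).max())
    A=fk(s['q'],k)[1]; Rm=R.from_rotvec(s['ee_rot']).as_matrix(); print(np.round(A.T@Rm,2).tolist())
    M0=A.T@Rm; Rz=E('z',-.22194); B=np.array([[0,1,0],n,[-.866,0,-.5]])
    lo=[-2.97,-1.01,.21,-.96,.2,-2.98];hi=[2.97,2.36,2.38,4.11,2.71,2.98]
    q=np.array([-.2,.1,1.6,.1,1,-1.7])
    for t in [(51,90,0),(67,180,0),(77,238,0),(77,270,40),(77,270,-150),(-20,270,-50),(0,110,0)]:
        p=Rz@(B.T@(np.array(t)/1e3)+[.02,0,.0554])+[.54384,-.14876,0]
        def f(q):
            P_,A_=fk(q,k); return np.r_[P_-p,.3*R.from_matrix((A_@M0).T@Rm).as_rotvec()]
        g=least_squares(f,np.clip(q,np.array(lo)+.01,np.array(hi)-.01),bounds=(lo,hi)); print(t,np.round(p,3),np.round(g.x,2),'err',abs(g.fun).max().round(4))
E
python3 ik.py
```

```text
[3.000e-04 2.667e-01 6.109e-01 1.126e-01 4.332e-01 6.880e-02 3.812e-01] max res 0.00035105249246358827
[[-0.0, -1.0, -0.0], [-0.0, 0.0, -1.0], [1.0, -0.0, -0.0]]
(51, 90, 0) [ 0.531 -0.094  0.133] [-0.16  0.26  2.19 -0.94  0.26 -0.62] err 0.0
(67, 180, 0) [ 0.49  -0.068  0.211] [-0.09  0.04  2.16 -0.55  0.47 -0.98] err 0.0
(77, 238, 0) [ 0.464 -0.052  0.262] [-0.05 -0.09  2.12 -0.45  0.64 -1.07] err 0.0
(77, 270, 40) [ 0.415 -0.041  0.269] [-0.01 -0.19  2.17 -0.45  0.7  -1.05] err 0.0
(77, 270, -150) [ 0.575 -0.077  0.364] [-0.1  -0.02  1.78 -0.31  0.87 -1.28] err 0.0
(-20, 270, -50) [ 0.469 -0.152  0.314] [-0.39 -0.15  2.03 -0.13  0.7  -1.63] err 0.0
(0, 110, 0) [ 0.51  -0.141  0.151] [-0.31  0.19  2.21 -0.63  0.22 -1.05] err 0.0
```

```bash
cat > ik2.py <<'E'
from ik import *
A=fk(s['q'],k)[1]; Rm=R.from_rotvec(s['ee_rot']).as_matrix(); M0=A.T@Rm; Rz=E('z',-.22194); B=np.array([[0,1,0],n,[-.866,0,-.5]])
lo=[-2.97,-1.01,.21,-.96,.2,-2.98];hi=[2.97,2.36,2.38,4.11,2.71,2.98]
for at,tl in [(-.175,.03),(-.175,-.06),(-.175,-.12),(-.1,-.03),(0,0.)]:
    # tool axes in case (left,n,front): x=-(u) tilted by tl toward vertical (front-comp of tool x = +)
    L=np.array([np.sin(at),-np.cos(at),0]); xx=L*np.cos(tl)+np.array([0,0,-tl]); xx/=np.linalg.norm(xx)
    yy=np.cross([0,0,-1],xx);yy/=np.linalg.norm(yy)
    zz=np.cross(xx,yy)
    Rt=Rz@B.T@np.c_[xx,yy,zz]
    if at==-.175 and tl==.03: print('cmp',np.round(Rt.T@Rm,2).tolist())
    q=np.array([-.05,-.1,2.1,-.4,.6,-1.1]);print(at,tl,'tilt',np.degrees(np.arccos(-Rt[2,0])).round(1))
    for a,l in [(-.46,0),(-.46,12),(-.13,14),(0,14),(0,0),(.2,14),(.46,14),(.46,0)]:
        g=np.array([-np.sin(a),np.cos(a),0])*(122+l)/1e3+.019*xx
        p=Rz@(B.T@g+[.02,0,.0554])+[.54384,-.14876,0]
        def f(q):
            P_,A_=fk(q,k); return np.r_[P_-p,.3*R.from_matrix((A_@M0).T@Rt).as_rotvec()]
        gg=least_squares(f,np.clip(q,np.array(lo)+.01,np.array(hi)-.01),bounds=(lo,hi));q=gg.x; print('  ',a,l,np.round(q,2),'err',abs(gg.fun).max().round(4))
E
python3 ik2.py
```

```text
cmp [[1.0, -0.0, 0.0], [-0.0, -1.0, -0.02], [-0.0, -0.02, 1.0]]
-0.175 0.03 tilt 33.1Traceback (most recent call last):
  File "ik2.py", line 17, in <module>
    gg=least_squares(f,np.clip(q,np.array(lo)+.01,np.array(hi)-.01),bounds=(lo,hi));q=gg.x; print('  ',a,l,np.round(q,2),'err',abs(gg.fun).max().round(4))
    return func(*args, **kwargs)
    vector_fun = VectorFunction(
        fun_wrapped,
    ...<6 lines>...
        workers=workers
    )
    self._update_fun()
    ~~~~~~~~~~~~~~~~^^
    self.f = self.fun_wrapped(xp_copy(self.x))
             ~~~~~~~~~~~~~~~~^^^^^^^^^^^^^^^^^
    return np.atleast_1d(self.fun(x))
                         ~~~~~~~~^^^
    return self.f(x, *self.args, **self.kwargs)
           ~~~~~~^^^^^^^^^^^^^^^^^^^^^^^^^^^^^^
  File "ik2.py", line 16, in f
    P_,A_=fk(q,k); return np.r_[P_-p,.3*R.from_matrix((A_@M0).T@Rt).as_rotvec()]
                                        ~~~~~~~~~~~~~^^^^^^^^^^^^^^
  File "scipy/spatial/transform/_rotation.pyx", line 1143, in scipy.spatial.transform._rotation.Rotation.from_matrix
ValueError: Non-positive determinant (left-handed or null coordinate frame) in rotation matrix 0: [[ 0.99752557 -0.04881559  0.05016435]
 [-0.04897642 -0.99879787  0.00185107]
 [-0.05001376  0.00430294  0.99871723]].
```

```bash
sed -i 's/yy=np.cross(\[0,0,-1\],xx)/yy=-np.cross([0,0,-1],xx)/; s/zz=np.cross(xx,yy)/zz=-np.cross(xx,yy)/' ik2.py; python3 ik2.py
```

```text
cmp [[1.0, -0.0, 0.0], [0.0, 1.0, 0.02], [-0.0, -0.02, 1.0]]
-0.175 0.03 tilt 33.1
   -0.46 0 [-0.16  0.26  2.19 -0.95  0.26 -0.59] err 0.0
   -0.46 12 [-0.14  0.23  2.19 -0.88  0.29 -0.65] err 0.0
   -0.13 14 [-0.26  0.18  2.2  -0.67  0.25 -0.96] err 0.0
   0 14 [-0.32  0.17  2.21 -0.58  0.23 -1.09] err 0.0
   0 0 [-0.32  0.21  2.21 -0.68  0.2  -0.98] err 0.0002
   0.2 14 [-0.4   0.18  2.21 -0.42  0.2  -1.31] err 0.0008
   0.46 14 [-0.49  0.2   2.19 -0.17  0.2  -1.63] err 0.0067
   0.46 0 [-0.46  0.23  2.18 -0.28  0.2  -1.5 ] err 0.0101
-0.175 -0.06 tilt 28.2
   -0.46 0 [-0.16  0.25  2.12 -0.58  0.38 -0.96] err 0.0
   -0.46 12 [-0.15  0.23  2.11 -0.56  0.4  -0.97] err 0.0
   -0.13 14 [-0.26  0.18  2.13 -0.42  0.39 -1.2 ] err 0.0
   0 14 [-0.31  0.18  2.14 -0.37  0.38 -1.29] err 0.0
   0 0 [-0.31  0.21  2.14 -0.41  0.35 -1.25] err 0.0
   0.2 14 [-0.39  0.18  2.14 -0.29  0.35 -1.43] err 0.0
   0.46 14 [-0.48  0.21  2.14 -0.19  0.31 -1.6 ] err 0.0
   0.46 0 [-0.45  0.24  2.14 -0.25  0.28 -1.53] err 0.0
-0.175 -0.12 tilt 25.0
   -0.46 0 [-0.16  0.26  2.07 -0.45  0.46 -1.09] err 0.0
   -
[... 622 characters left out ...]
1.66] err 0.0
   0 0 [-0.39  0.2   2.16 -0.07  0.28 -1.64] err 0.0
   0.2 14 [-0.47  0.17  2.16  0.06  0.31 -1.84] err 0.0
   0.46 14 [-0.56  0.2   2.16  0.22  0.29 -2.07] err 0.0
   0.46 0 [-0.53  0.23  2.16  0.2   0.25 -2.04] err 0.0
0 0.0 tilt 30.0
   -0.46 0 [-0.34  0.23  2.19  0.27  0.22 -1.94] err 0.0
   -0.46 12 [-0.32  0.2   2.19  0.22  0.24 -1.87] err 0.0
   -0.13 14 [-0.45  0.16  2.19  0.39  0.3  -2.15] err 0.0
   0 14 [-0.5   0.16  2.19  0.46  0.32 -2.25] err 0.0
   0 0 [-0.5   0.19  2.19  0.5   0.29 -2.3 ] err 0.0
   0.2 14 [-0.58  0.17  2.18  0.55  0.34 -2.41] err 0.0
   0.46 14 [-0.67  0.21  2.17  0.66  0.36 -2.59] err 0.0
   0.46 0 [-0.64  0.24  2.17  0.7   0.32 -2.61] err 0.0
```

```bash
python3 plan.py 77 270 -150 | tail -1
```

```text
shift [-0.1057  0.4793 -0.4034]
```

>>> {"name": "drive_tool", "arguments": {
  "commands": [
    {"tx":-0.106,"ty":0.48,"tz":-0.403,"turn":0,"hand":1},
    {"tx":-0.106,"ty":0.48,"tz":-0.403,"turn":0,"hand":1},
    {"tx":-0.106,"ty":0.48,"tz":-0.403,"turn":0,"hand":1},
    {"tx":-0.106,"ty":0.48,"tz":-0.403,"turn":0,"hand":1},
    {"tx":-0.106,"ty":0.48,"tz":-0.403,"turn":0,"hand":1}
  ]
}}

```text
clock: 10.8
tcp_pos: [0.7311, -0.4181, 0.4876]
ee_rot: [0.004, 1.029, -0.349]
ft_force: [-0.3, 0.5, -0.2]
grip_width: 0.0878
```

```bash
python3 plan.py 77 270 -150
```

```text
t 10.8 q [-0.62  0.31  1.1   0.04  1.16 -1.95] tcp case [ 242.  -221.5  487.6] f case [-0.4  0.5 -0.2] w 0.0878
tool axes in (left,n,front): [[-0.173, 0.985, 0.022], [-0.984, -0.174, 0.024], [-0.028, 0.018, -0.999]] tcp rel piv [-221.5  263.3 -408.3]
turn for y front-comp 0: -179.0
shift [-0.0655  0.2973 -0.2514]
```

>>> {"name": "drive_tool", "arguments": {
  "commands": [
    {"tx":-0.066,"ty":0.297,"tz":-0.251,"turn":0,"hand":1},
    {"tx":-0.066,"ty":0.297,"tz":-0.251,"turn":0,"hand":1},
    {"tx":-0.066,"ty":0.297,"tz":-0.251,"turn":0,"hand":1},
    {"tx":-0.066,"ty":0.297,"tz":-0.251,"turn":0,"hand":1},
    {"tx":-0.066,"ty":0.297,"tz":-0.251,"turn":0,"hand":1}
  ]
}}

```text
clock: 11.3
tcp_pos: [0.6325, -0.2023, 0.4099]
ee_rot: [0.005, 1.028, -0.35]
ft_force: [1.1, -0.3, -0.2]
grip_width: 0.0878
```

```bash
python3 plan.py 77 240 0
```

```text
t 11.3 q [-0.35  0.06  1.59 -0.13  0.93 -1.63] tcp case [ 98.2 -32.7 409.9] f case [ 1.2 -0.  -0.2] w 0.0878
tool axes in (left,n,front): [[-0.173, 0.985, 0.022], [-0.984, -0.174, 0.025], [-0.028, 0.017, -0.999]] tcp rel piv [ -32.7  267.9 -245. ]
turn for y front-comp 0: -179.0
shift [ 0.0016  0.1171 -0.2432]
```

>>> {"name": "drive_tool", "arguments": {
  "commands": [
    {"tx":0,"ty":0.117,"tz":-0.243,"turn":0,"hand":1},
    {"tx":0,"ty":0.117,"tz":-0.243,"turn":0,"hand":1},
    {"tx":0,"ty":0.117,"tz":-0.243,"turn":0,"hand":1},
    {"tx":0,"ty":0.117,"tz":-0.243,"turn":0,"hand":1},
    {"tx":0,"ty":0.117,"tz":-0.243,"turn":0,"hand":1}
  ]
}}

```text
clock: 11.8
tcp_pos: [0.4747, -0.0633, 0.2752]
ee_rot: [0.005, 1.028, -0.35]
ft_force: [0.1, 0.2, -0.3]
grip_width: 0.088
```

```bash
python3 plan.py 51 90 0
python3 - <<'E'
from fit import *
a=bot.snapshot("side");b=bot.snapshot("top");h=[]
for s,o in((a,(230,120)),(b,(260,130))):
    c=s['img'][o[1]:o[1]+150,o[0]:o[0]+150];h.append(cv2.resize(c,None,fx=2.66,fy=2.66,interpolation=2))
cv2.imwrite("pics/v3.png",np.hstack(h))
E
```

```text
t 11.8 q [-0.08 -0.09  2.09 -0.41  0.66 -1.14] tcp case [-86.2  68.2 275.2] f case [ 0.   0.2 -0.3] w 0.088
tool axes in (left,n,front): [[-0.173, 0.985, 0.021], [-0.984, -0.174, 0.025], [-0.029, 0.017, -0.999]] tcp rel piv [ 68.2 243.5 -17.9]
turn for y front-comp 0: -179.0
shift [ 0.1535  0.01   -0.0222]
```

View pics/v3.png

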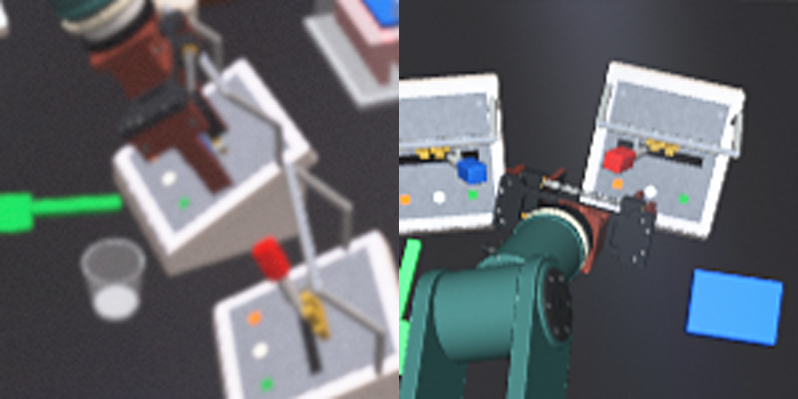

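>>> {"name": "drive_tool", "arguments": {
  "commands": [
    {"tx":0.03,"ty":0.01,"tz":-0.02,"turn":0,"hand":1},
    {"tx":0.07,"ty":0.01,"tz":-0.02,"turn":0,"hand":1},
    {"tx":0.11,"ty":0.01,"tz":-0.02,"turn":0,"hand":1},
    {"tx":0.135,"ty":0.01,"tz":-0.02,"turn":0,"hand":1},
    {"tx":0.15,"ty":0.01,"tz":-0.02,"turn":0,"hand":1}
  ]
}}

```text
clock: 12.4
tcp_pos: [0.5335, -0.0947, 0.1365]
ee_rot: [0.004, 1.03, -0.35]
ft_force: [-0.2, 0.5, 0.3]
grip_width: 0.0879
```

```bash
python3 plan.py 51 90 0
```

```text
t 12.4 q [-0.16  0.25  2.18 -0.89  0.27 -0.66] tcp case [-22.   50.5 136.5] f case [-0.3  0.5  0.3] w 0.0879
tool axes in (left,n,front): [[-0.174, 0.985, 0.022], [-0.984, -0.174, 0.023], [-0.027, 0.017, -0.999]] tcp rel piv [50.5 91.2 -4.2]
turn for y front-comp 0: -179.0
shift [ 0.001   0.0008 -0.0042]
```

>>> {"name": "drive_tool", "arguments": {
  "commands": [
    {"tx":0,"ty":0,"tz":0,"turn":0,"hand":0},
    {"tx":0,"ty":0,"tz":0,"turn":0,"hand":0},
    {"tx":0,"ty":0,"tz":0,"turn":0,"hand":0},
    {"tx":0,"ty":0,"tz":0,"turn":0,"hand":0},
    {"tx":0,"ty":0,"tz":0,"turn":0,"hand":0}
  ],
  "grip_force": 15
}}

```text
clock: 12.9
tcp_pos: [0.5325, -0.0936, 0.1389]
ee_rot: [0.004, 1.027, -0.349]
ft_force: [-0.6, -0.2, -0.1]
grip_width: 0.0512
```

```bash
python3 plan.py
```

```text
t 12.9 q [-0.16  0.25  2.18 -0.89  0.27 -0.66] tcp case [-23.2  51.3 138.9] f case [-0.5 -0.3 -0.1] w 0.0512
tool axes in (left,n,front): [[-0.173, 0.985, 0.022], [-0.984, -0.174, 0.026], [-0.03, 0.018, -0.999]] tcp rel piv [51.3 93.9 -4.4]
turn for y front-comp 0: -179.0
```

>>> {"name": "drive_tool", "arguments": {
  "commands": [
    {"tx":0,"ty":0,"tz":0,"turn":0,"hand":0},
    {"tx":0,"ty":0,"tz":0,"turn":0,"hand":0},
    {"tx":0,"ty":0,"tz":0,"turn":0,"hand":0},
    {"tx":0,"ty":0,"tz":0,"turn":0,"hand":0}
  ]
}}

```text
clock: 13.3
tcp_pos: [0.5323, -0.0937, 0.1382]
ee_rot: [0.004, 1.028, -0.35]
ft_force: [-3.4, 1.3, 6.1]
grip_width: 0.0336
```

```bash
python3 plan.py
python3 - <<'E'
from fit import *
a=bot.snapshot("side");b=bot.snapshot("top");h=[]
for s,o in((a,(270,150)),(b,(290,140))):
    c=s['img'][o[1]:o[1]+100,o[0]:o[0]+100];h.append(cv2.resize(c,None,fx=4,fy=4,interpolation=2))
cv2.imwrite("pics/v4.png",np.hstack(h))
E
```

```text
t 13.3 q [-0.16  0.25  2.18 -0.89  0.27 -0.66] tcp case [-23.3  51.1 138.2] f case [-3.6  0.5  6.1] w 0.0336
tool axes in (left,n,front): [[-0.173, 0.985, 0.022], [-0.984, -0.174, 0.025], [-0.028, 0.018, -0.999]] tcp rel piv [51.1 93.4 -3.9]
turn for y front-comp 0: -179.0
```

View pics/v4.png

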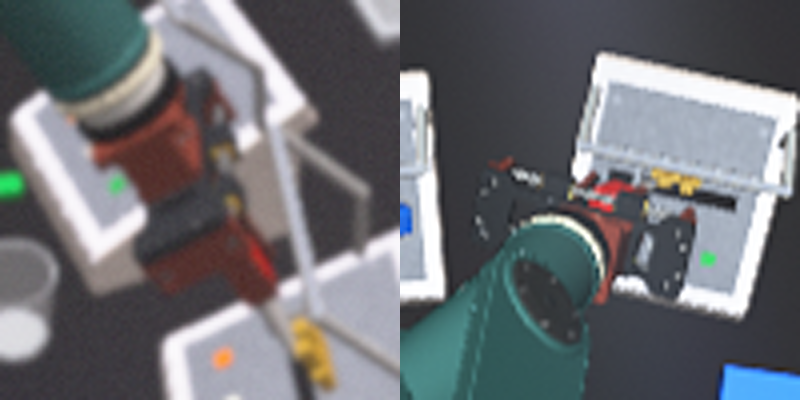

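>>> {"name": "drive_tool", "arguments": {
  "commands": [
    {"tx":0,"ty":0,"tz":0,"turn":0,"hand":0},
    {"tx":-0.003,"ty":0.001,"tz":0,"turn":0,"hand":0},
    {"tx":-0.006,"ty":0.0015,"tz":0,"turn":0,"hand":0},
    {"tx":-0.009,"ty":0.002,"tz":0,"turn":0,"hand":0},
    {"tx":-0.01,"ty":0.0025,"tz":0,"turn":0,"hand":0}
  ],
  "grip_force": 20
}}

```text
clock: 13.9
tcp_pos: [0.5284, -0.0891, 0.1462]
ee_rot: [0.004, 1.029, -0.351]
ft_force: [3.6, -6.5, -2.1]
grip_width: 0.0336
```

```bash
python3 plan.py
```

```text
t 13.9 q [-0.14  0.22  2.18 -0.84  0.29 -0.71] tcp case [-28.2  54.8 146.2] f case [ 4.9 -5.5 -2.1] w 0.0336
tool axes in (left,n,front): [[-0.174, 0.984, 0.022], [-0.984, -0.175, 0.024], [-0.028, 0.017, -0.999]] tcp rel piv [ 54.8 102.7  -3.7]
turn for y front-comp 0: -179.0
```

>>> {"name": "drive_tool", "arguments": {
  "commands": [
    {"tx":-0.0008,"ty":-0.0044,"tz":0,"turn":0,"hand":0},
    {"tx":-0.0015,"ty":-0.0088,"tz":0,"turn":0,"hand":0},
    {"tx":-0.0025,"ty":-0.014,"tz":0,"turn":0,"hand":0},
    {"tx":-0.0033,"ty":-0.0194,"tz":0,"turn":0,"hand":0},
    {"tx":-0.0033,"ty":-0.0194,"tz":0,"turn":0,"hand":0}
  ]
}}

```text
clock: 14.4
tcp_pos: [0.5212, -0.1067, 0.1519]
ee_rot: [0.005, 1.029, -0.351]
ft_force: [2.8, -5.0, -3.1]
grip_width: 0.0283
```

```bash
python3 plan.py
python3 - <<'E'
from fit import *
a=bot.snapshot("side");b=bot.snapshot("top");h=[]
for s,o in((a,(290,170)),(b,(310,150))):
    c=s['img'][o[1]:o[1]+80,o[0]:o[0]+80];h.append(cv2.resize(c,None,fx=5,fy=5,interpolation=2))
cv2.imwrite("pics/v5.png",np.hstack(h))
E
```

```text
t 14.4 q [-0.2   0.2   2.19 -0.75  0.28 -0.84] tcp case [-31.3  36.  151.9] f case [ 3.8 -4.2 -3.1] w 0.0283
tool axes in (left,n,front): [[-0.174, 0.984, 0.021], [-0.984, -0.175, 0.024], [-0.028, 0.017, -0.999]] tcp rel piv [ 36.  109.2  -3.8]
turn for y front-comp 0: -179.0
```

View pics/v5.png

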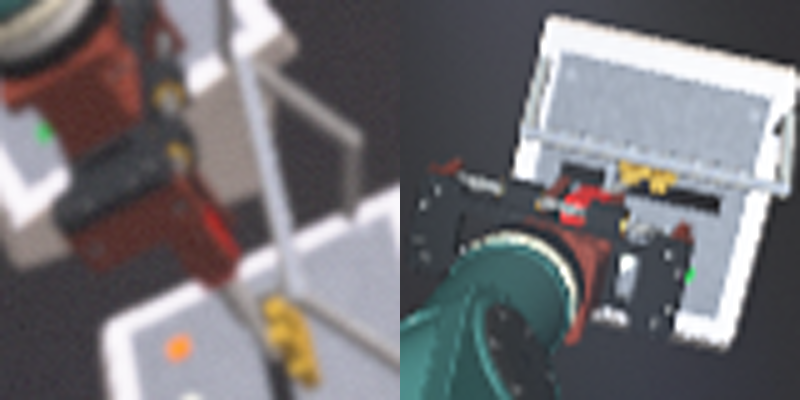

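>>> {"name": "drive_tool", "arguments": {
  "commands": [
    {"tx":-0.0013,"ty":-0.003,"tz":0,"turn":0,"hand":0},
    {"tx":-0.002,"ty":-0.0103,"tz":0,"turn":0,"hand":0},
    {"tx":-0.0022,"ty":-0.0165,"tz":0,"turn":0,"hand":0},
    {"tx":-0.0021,"ty":-0.0225,"tz":0,"turn":0,"hand":0},
    {"tx":-0.0021,"ty":-0.0225,"tz":0,"turn":0,"hand":0}
  ]
}}

```text
clock: 15.0
tcp_pos: [0.5139, -0.1251, 0.1572]
ee_rot: [0.006, 1.027, -0.347]
ft_force: [-2.8, 9.4, 6.2]
grip_width: 0.0268
```

```bash
python3 plan.py
```

```text
t 15.0 q [-0.26  0.18  2.2  -0.64  0.25 -1.  ] tcp case [-34.4  16.5 157.2] f case [-4.8  8.5  6.2] w 0.0268
tool axes in (left,n,front): [[-0.17, 0.985, 0.022], [-0.985, -0.171, 0.026], [-0.029, 0.017, -0.999]] tcp rel piv [ 16.5 115.4  -3.8]
turn for y front-comp 0: -179.0
```

>>> {"name": "drive_tool", "arguments": {
  "commands": [
    {"tx":0.0003,"ty":0.005,"tz":0,"turn":0,"hand":0},
    {"tx":0.0006,"ty":0.01,"tz":0,"turn":0,"hand":0},
    {"tx":0.0006,"ty":0.01,"tz":0,"turn":0,"hand":0}
  ]
}}

```text
clock: 15.3
tcp_pos: [0.5164, -0.1172, 0.1557]
ee_rot: [0.004, 1.029, -0.35]
ft_force: [-7.6, -0.2, 11.7]
grip_width: 0.0261
```

```bash
python3 plan.py
python3 - <<'E'
from fit import *
a=bot.snapshot("side");b=bot.snapshot("top");h=[]
for s,o in((a,(310,190)),(b,(320,160))):
    c=s['img'][o[1]:o[1]+60,o[0]:o[0]+60];h.append(cv2.resize(c,None,fx=6.6,fy=6.6,interpolation=2))
cv2.imwrite("pics/v6.png",np.hstack(h))
E
```

```text
t 15.3 q [-0.23  0.19  2.19 -0.7   0.27 -0.92] tcp case [-33.7  24.8 155.7] f case [-7.4 -1.9 11.7] w 0.0261
tool axes in (left,n,front): [[-0.174, 0.984, 0.023], [-0.984, -0.175, 0.025], [-0.028, 0.018, -0.999]] tcp rel piv [ 24.8 113.7  -3.6]
turn for y front-comp 0: -179.0
```

View pics/v6.png

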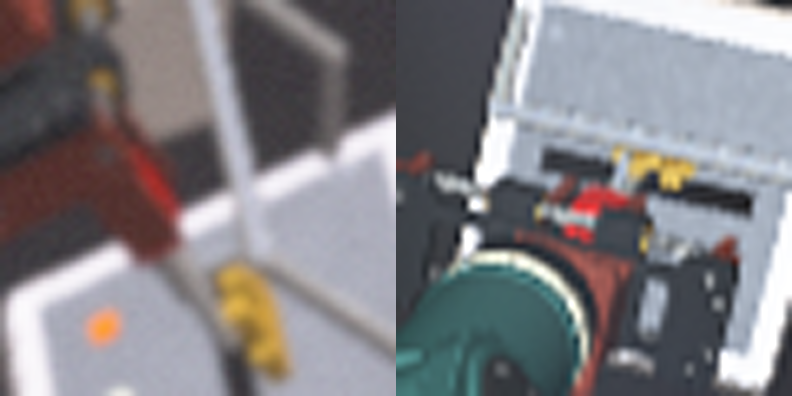

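>>> {"name": "drive_tool", "arguments": {
  "commands": [
    {"tx":0,"ty":0,"tz":0,"turn":0,"hand":0.37},
    {"tx":0,"ty":0,"tz":0,"turn":0,"hand":0.37}
  ]
}}

```text
clock: 15.6
tcp_pos: [0.5168, -0.117, 0.1551]
ee_rot: [0.004, 1.029, -0.349]
ft_force: [-0.7, 0.4, 1.0]
grip_width: 0.0322
```

```bash
python3 plan.py
```

```text
t 15.6 q [-0.23  0.19  2.19 -0.69  0.27 -0.93] tcp case [-33.3  25.  155.1] f case [-0.8  0.2  1. ] w 0.0322
tool axes in (left,n,front): [[-0.173, 0.985, 0.022], [-0.985, -0.173, 0.024], [-0.028, 0.018, -0.999]] tcp rel piv [ 25.  113.   -3.6]
turn for y front-comp 0: -179.0
```

>>> {"name": "drive_tool", "arguments": {
  "commands": [
    {"tx":0,"ty":-0.002,"tz":0,"turn":0,"hand":0.37},
    {"tx":0,"ty":-0.004,"tz":0,"turn":0,"hand":0.37},
    {"tx":0,"ty":-0.006,"tz":0,"turn":0,"hand":0.37},
    {"tx":0,"ty":-0.008,"tz":0,"turn":0,"hand":0.37}
  ]
}}

```text
clock: 16.0
tcp_pos: [0.5147, -0.1244, 0.1562]
ee_rot: [0.005, 1.028, -0.348]
ft_force: [-1.6, 6.0, 3.1]
grip_width: 0.0325
```

```bash
python3 plan.py|head -2
```

```text
t 16.0 q [-0.26  0.18  2.2  -0.66  0.26 -0.98] tcp case [-33.8  17.3 156.2] f case [-2.9  5.5  3.1] w 0.0325
tool axes in (left,n,front): [[-0.172, 0.985, 0.022], [-0.985, -0.173, 0.025], [-0.028, 0.018, -0.999]] tcp rel piv [ 17.3 114.2  -3.8]
```

```bash
cat > ov.py <<'E'
from fit import *
import sys
C=[.54384,-.14876,-.22194]
a=bot.snapshot("side");b=bot.snapshot("top");h=[]
for s,o in((a,(310,190)),(b,(320,155))):
    c=s['img'][o[1]:o[1]+60,o[0]:o[0]+60];c=cv2.resize(c,None,fx=6.6,fy=6.6,interpolation=2)
    d=c.copy()
    for al,l,col in [(-.18,0,(255,0,255)),(-.18,.010,(0,255,0))]:
        T,_=model([*C,al]);u=np.cos(al)*n-np.sin(al)*np.array([0,1,0]);piv=np.array([.02,0,.0554])
        for t in (.096,.138):
            q=(proj(s,T(piv+(t+l)*u))[0]-o)*6.6;cv2.circle(d,tuple(int(v) for v in q),4,col,1)
    for y in (-.015,-.0095,0,.0095,.015): # gate top nominal at pin radius, behind stem
        pass
    h.append(np.vstack([c,d]) if 0 else d)
cv2.imwrite("pics/%s.png"%sys.argv[1],np.hstack(h))
for s in(a,b): print([(np.round(d['point'],1),round(d['conf'],2)) for d in bot.tip_of('red_grip',s)[:2]])
E
python3 ov.py v7
```

```text
[(array([343.2, 201.8]), 0.48)]
[(array([353. , 192.3]), 0.64)]
```

View pics/v7.png

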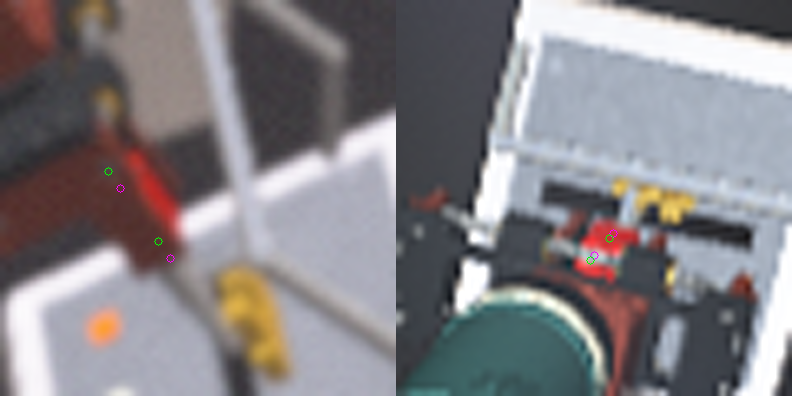

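```bash
cat > g.py <<'E'
from fit import *
C=[.54384,-.14876,-.22194]
a=bot.snapshot("side");b=bot.snapshot("top");T,_=model([*C,0]);piv=np.array([.02,0,.0554]);fr=np.array([-.866,0,-.5]);Y=np.array([0,1,0])
for l in(0,.008,.011):
  for al in(-.18,-.1):
    u=np.cos(al)*n-np.sin(al)*Y;v=np.cos(al)*Y+np.sin(al)*n
    print(l,al,'side back-bottom/top v7 px',[np.round((proj(a,T(piv+(t+l)*u-.012*fr+w*v))[0]-(310,190))*6.6).tolist() for t in(.096,.138) for w in(.013,-.013)],
     'top', [np.round((proj(b,T(piv+(t+l)*u-.012*fr))[0]-(320,155))*6.6+[396,0]).tolist() for t in(.096,.138)])
for bk in(.01,.016):
  for t in(.074,.08):
    print(bk,t,[np.round(proj(b,T(piv+t*n-bk*fr+y*Y))[0],1).tolist() for y in(-.01,0,.01)],[np.round(proj(a,T(piv+t*n-bk*fr+y*Y))[0],1).tolist() for y in(-.01,0,.01)])
im=cv2.imread('pics/top0.png')[165:205,335:385];im2=cv2.imread('pics/side0.png')[215:265,325:375]
im=cv2.resize(im,(500,400),interpolation=2);im2=cv2.resize(im2,(400,400),interpolation=2)[:,:300]
cv2.imwrite('pics/v8.png',np.hstack([im,im2]))
E
python3 g.py
```

```text
0 -0.18 side back-bottom/top v7 px [[194.0, 227.0], [198.0, 267.0], [145.0, 157.0], [149.0, 196.0]] top [[619.0, 212.0], [600.0, 233.0]]
0 -0.1 side back-bottom/top v7 px [[194.0, 237.0], [201.0, 281.0], [146.0, 172.0], [152.0, 216.0]] top [[633.0, 216.0], [621.0, 239.0]]
0.008 -0.18 side back-bottom/top v7 px [[185.0, 214.0], [189.0, 253.0], [135.0, 143.0], [139.0, 182.0]] top [[615.0, 216.0], [597.0, 238.0]]
0.008 -0.1 side back-bottom/top v7 px [[185.0, 225.0], [192.0, 269.0], [136.0, 160.0], [142.0, 203.0]] top [[631.0, 220.0], [619.0, 244.0]]
0.011 -0.18 side back-bottom/top v7 px [[181.0, 209.0], [185.0, 248.0], [132.0, 138.0], [135.0, 177.0]] top [[614.0, 217.0], [595.0, 239.0]]
0.011 -0.1 side back-bottom/top v7 px [[182.0, 220.0], [188.0, 264.0], [133.0, 155.0], [139.0, 198.0]] top [[630.0, 222.0], [618.0, 246.0]]
0.01 0.074 [[361.6, 187.6], [358.8, 187.0], [355.9, 186.3]] [[344.0, 239.3], [343.4, 236.5], [342.8, 233.7]]
0.01 0.08 [[361.5, 188.2], [358.7, 187.5], [355.9, 186.8]] [[343.0, 238.1], [342.4, 235.3], [341.8, 232.5]]
0.016 0.074 [[362.0, 186.0], [359.2, 185.3], [356.3, 184.7]] [[346.0, 238.4], [345.4, 235.6], [344.8, 232.8]]
0.016 0.08 [[362.0, 186.5], [359.1, 185.9], [356.3, 185.2]] [[345.0, 237.2], [344.4, 234.4], [343.8, 231.6]]
```

View pics/v8.png

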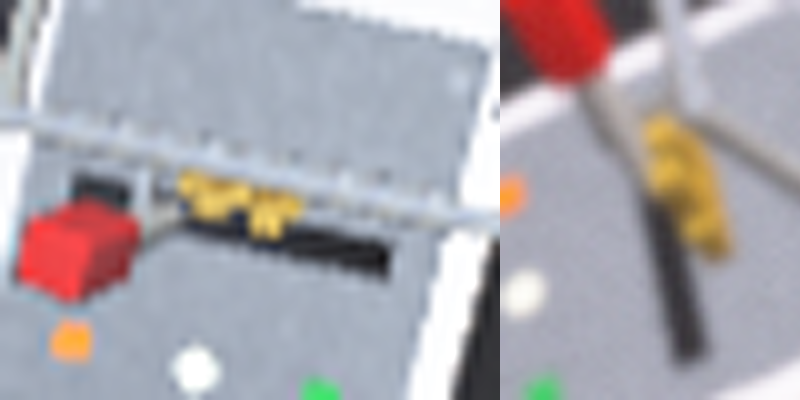

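>>> {"name": "drive_tool", "arguments": {
  "commands": [
    {"tx":-0.001,"ty":-0.001,"tz":0,"turn":0,"hand":0.37},
    {"tx":-0.001,"ty":-0.003,"tz":0,"turn":0,"hand":0.37},
    {"tx":-0.0012,"ty":-0.005,"tz":0,"turn":0,"hand":0.37}
  ]
}}

```text
clock: 16.6
tcp_pos: [0.5128, -0.1292, 0.1581]
ee_rot: [0.004, 1.029, -0.349]
ft_force: [1.5, 1.8, -1.1]
grip_width: 0.0326
```

```bash
python3 plan.py|head -2
```

```text
t 16.6 q [-0.27  0.18  2.2  -0.62  0.26 -1.03] tcp case [-34.6  12.2 158.1] f case [ 1.1  2.1 -1.1] w 0.0326
tool axes in (left,n,front): [[-0.173, 0.985, 0.022], [-0.985, -0.174, 0.024], [-0.028, 0.018, -0.999]] tcp rel piv [ 12.2 116.2  -4. ]
```

>>> {"name": "drive_tool", "arguments": {
  "commands": [
    {"tx":0,"ty":-0.0015,"tz":0,"turn":0,"hand":0.37},
    {"tx":0,"ty":-0.003,"tz":0,"turn":0,"hand":0.37},
    {"tx":0,"ty":-0.0045,"tz":0,"turn":0,"hand":0.37},
    {"tx":0,"ty":-0.006,"tz":0,"turn":0,"hand":0.37}
  ]
}}

```text
clock: 17.0
tcp_pos: [0.5109, -0.1351, 0.159]
ee_rot: [0.004, 1.029, -0.35]
ft_force: [1.3, 1.8, -2.1]
grip_width: 0.0325
```

```bash
python3 plan.py|head -2
```

```text
t 17.0 q [-0.29  0.17  2.2  -0.59  0.25 -1.07] tcp case [-35.1   6.1 159. ] f case [ 0.8  2.1 -2.1] w 0.0325
tool axes in (left,n,front): [[-0.173, 0.985, 0.022], [-0.984, -0.174, 0.024], [-0.028, 0.018, -0.999]] tcp rel piv [  6.1 117.3  -4.1]
```

>>> {"name": "drive_tool", "arguments": {
  "commands": [
    {"tx":0,"ty":-0.0015,"tz":0,"turn":0,"hand":0.37},
    {"tx":0,"ty":-0.003,"tz":0,"turn":0,"hand":0.37},
    {"tx":0,"ty":-0.0045,"tz":0,"turn":0,"hand":0.37},
    {"tx":0,"ty":-0.006,"tz":0,"turn":0,"hand":0.37}
  ]
}}

```text
clock: 17.4
tcp_pos: [0.5091, -0.1409, 0.16]
ee_rot: [0.004, 1.029, -0.35]
ft_force: [0.2, 0.6, -1.3]
grip_width: 0.0327
```

```bash
python3 plan.py|head -2
```

```text
t 17.4 q [-0.31  0.17  2.2  -0.56  0.25 -1.12] tcp case [-3.56e+01  1.00e-01  1.60e+02] f case [ 0.1  0.6 -1.3] w 0.0327
tool axes in (left,n,front): [[-0.174, 0.985, 0.022], [-0.984, -0.174, 0.024], [-0.028, 0.018, -0.999]] tcp rel piv [ 1.000e-01  1.184e+02 -4.200e+00]
```

>>> {"name": "drive_tool", "arguments": {
  "commands": [
    {"tx":0,"ty":-0.0015,"tz":0,"turn":0,"hand":0.37},
    {"tx":0,"ty":-0.003,"tz":0,"turn":0,"hand":0.37},
    {"tx":0,"ty":-0.0045,"tz":0,"turn":0,"hand":0.37}
  ]
}}

```text
clock: 17.7
tcp_pos: [0.5082, -0.1439, 0.1605]
ee_rot: [0.005, 1.028, -0.348]
ft_force: [5.6, 15.5, -5.3]
grip_width: 0.0326
```

```bash
python3 plan.py|head -2
```

```text
t 17.7 q [-0.32  0.17  2.2  -0.53  0.24 -1.16] tcp case [-35.8  -3.1 160.5] f case [ 2.  16.3 -5.3] w 0.0326
tool axes in (left,n,front): [[-0.171, 0.985, 0.022], [-0.985, -0.172, 0.025], [-0.029, 0.017, -0.999]] tcp rel piv [ -3.1 118.9  -4.2]
```

>>> {"name": "drive_tool", "arguments": {
  "commands": [
    {"tx":0,"ty":0.002,"tz":0,"turn":0,"hand":0.37},
    {"tx":0,"ty":0.004,"tz":0,"turn":0,"hand":0.5},
    {"tx":0,"ty":0.004,"tz":0,"turn":0,"hand":0.5},
    {"tx":0,"ty":0.004,"tz":0,"turn":0,"hand":0.5}
  ]
}}

```text
clock: 18.1
tcp_pos: [0.5091, -0.1412, 0.1601]
ee_rot: [0.004, 1.029, -0.35]
ft_force: [-0.3, -0.7, 0.2]
grip_width: 0.0437
```

```bash
python3 plan.py 0 103 -1; sed -i 's/(-.18,0,(255/(0,0,(255/; s/(-.18,.010,/(0,.010,/' ov.py; python3 ov.py v9
```

```text
t 18.1 q [-0.31  0.17  2.2  -0.56  0.25 -1.13] tcp case [-35.6  -0.3 160.1] f case [-0.1 -0.8  0.2] w 0.0437
tool axes in (left,n,front): [[-0.174, 0.985, 0.022], [-0.984, -0.174, 0.024], [-0.028, 0.018, -0.999]] tcp rel piv [ -0.3 118.5  -4.2]
turn for y front-comp 0: -179.0
shift [ 0.0151  0.0031 -0.0036]
[(array([334. , 225.3]), 0.59)]
[(array([360.1, 195.5]), 0.53)]
```

View pics/v9.png

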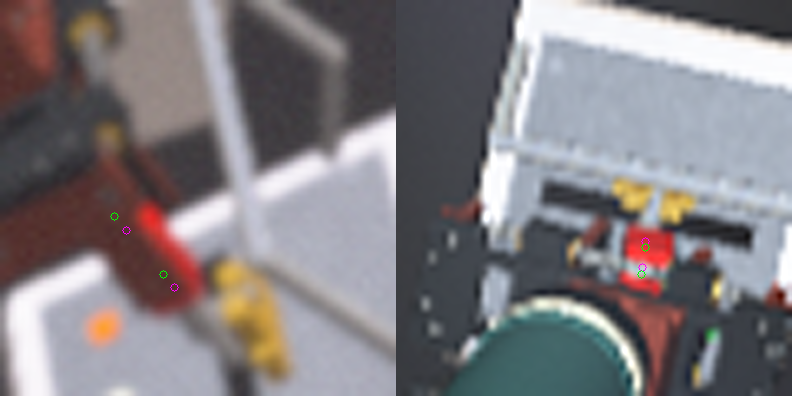

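>>> {"name": "drive_tool", "arguments": {
  "commands": [
    {"tx":0.004,"ty":0,"tz":-0.001,"turn":0,"hand":0.5},
    {"tx":0.008,"ty":0,"tz":-0.002,"turn":0,"hand":0.5},
    {"tx":0.012,"ty":0,"tz":-0.003,"turn":0,"hand":0.5},
    {"tx":0.015,"ty":0,"tz":-0.003,"turn":0,"hand":0.5},
    {"tx":0.015,"ty":0,"tz":-0.003,"turn":0,"hand":0.5}
  ]
}}

```text
clock: 18.8
tcp_pos: [0.5135, -0.1449, 0.1453]
ee_rot: [0.004, 1.03, -0.349]
ft_force: [-0.7, -0.1, -0.5]
grip_width: 0.0438
```

>>> {"name": "drive_tool", "arguments": {
  "commands": [
    {"tx":0,"ty":0,"tz":0,"turn":0,"hand":0.5},
    {"tx":0,"ty":0,"tz":0,"turn":0,"hand":0.5},
    {"tx":0,"ty":0,"tz":0,"turn":0,"hand":0.5},
    {"tx":0,"ty":0,"tz":0,"turn":0,"hand":0.5},
    {"tx":0,"ty":0,"tz":0,"turn":0,"hand":0.5}
  ]
}}

```text
clock: 19.3
tcp_pos: [0.5136, -0.1448, 0.146]
ee_rot: [0.004, 1.029, -0.35]
ft_force: [0.1, -0.2, 0.4]
grip_width: 0.0439
```

>>> {"name": "drive_tool", "arguments": {
  "commands": [
    {"tx":0,"ty":0,"tz":0,"turn":0,"hand":0.5},
    {"tx":0,"ty":0,"tz":0,"turn":0,"hand":0.5},
    {"tx":0,"ty":0,"tz":0,"turn":0,"hand":0.5},
    {"tx":0,"ty":0,"tz":0,"turn":0,"hand":0.5},
    {"tx":0,"ty":0,"tz":0,"turn":0,"hand":0.5}
  ]
}}

```text
clock: 19.8
tcp_pos: [0.5136, -0.1448, 0.1459]
ee_rot: [0.004, 1.029, -0.349]
ft_force: [0.0, 0.2, -0.3]
grip_width: 0.0441
```

>>> {"name": "drive_tool", "arguments": {
  "commands": [
    {"tx":0,"ty":0,"tz":0,"turn":0,"hand":0.5},
    {"tx":0,"ty":0,"tz":0,"turn":0,"hand":0.5},
    {"tx":0,"ty":0,"tz":0,"turn":0,"hand":0.5},
    {"tx":0,"ty":0,"tz":0,"turn":0,"hand":0.5},
    {"tx":0,"ty":0,"tz":0,"turn":0,"hand":0.5}
  ]
}}

```text
clock: 20.3
tcp_pos: [0.5136, -0.1448, 0.1459]
ee_rot: [0.004, 1.029, -0.35]
ft_force: [0.1, -0.0, -0.6]
grip_width: 0.0436
```

>>> {"name": "drive_tool", "arguments": {
  "commands": [
    {"tx":0,"ty":0,"tz":0,"turn":0,"hand":0.5},
    {"tx":0,"ty":0,"tz":0,"turn":0,"hand":0.5},
    {"tx":0,"ty":0,"tz":0,"turn":0,"hand":0.5},
    {"tx":0,"ty":0,"tz":0,"turn":0,"hand":0.5},
    {"tx":0,"ty":0,"tz":0,"turn":0,"hand":0.5}
  ]
}}

```text
clock: 20.8
tcp_pos: [0.5136, -0.1448, 0.1459]
ee_rot: [0.004, 1.029, -0.35]
ft_force: [-0.2, -0.6, -0.8]
grip_width: 0.0435
```

>>> {"name": "drive_tool", "arguments": {
  "commands": [
    {"tx":0,"ty":0,"tz":0,"turn":0,"hand":0},
    {"tx":0,"ty":0,"tz":0,"turn":0,"hand":0},
    {"tx":0,"ty":0,"tz":0,"turn":0,"hand":0},
    {"tx":0,"ty":0,"tz":0,"turn":0,"hand":0},
    {"tx":0,"ty":0,"tz":0,"turn":0,"hand":0}
  ],
  "grip_force": 25
}}

```text
clock: 21.3
tcp_pos: [0.5138, -0.144, 0.1458]
ee_rot: [0.005, 1.028, -0.348]
ft_force: [1.9, 5.5, -2.1]
grip_width: 0.0315
```

```bash
python3 plan.py
```

```text
t 21.3 q [-0.31  0.21  2.21 -0.66  0.2  -1.02] tcp case [-30.3  -1.9 145.8] f case [ 0.6  5.8 -2.1] w 0.0315
tool axes in (left,n,front): [[-0.172, 0.985, 0.022], [-0.985, -0.172, 0.025], [-0.028, 0.018, -0.999]] tcp rel piv [ -1.9 103.4  -1.6]
turn for y front-comp 0: -179.0
```

>>> {"name": "drive_tool", "arguments": {
  "commands": [
    {"tx":-0.003,"ty":-0.0005,"tz":0,"turn":0,"hand":0},
    {"tx":-0.006,"ty":-0.001,"tz":0,"turn":0,"hand":0},
    {"tx":-0.009,"ty":-0.0016,"tz":0,"turn":0,"hand":0},
    {"tx":-0.013,"ty":-0.0023,"tz":0,"turn":0,"hand":0},
    {"tx":-0.013,"ty":-0.0023,"tz":0,"turn":0,"hand":0}
  ]
}}

```text
clock: 21.8
tcp_pos: [0.5073, -0.1427, 0.1573]
ee_rot: [0.005, 1.028, -0.348]
ft_force: [4.5, 3.8, -6.2]
grip_width: 0.0317
```

```bash
python3 plan.py; python3 ov.py v10
```

```text
t 21.8 q [-0.32  0.17  2.21 -0.56  0.23 -1.12] tcp case [-37.   -2.1 157.3] f case [ 3.6  4.7 -6.2] w 0.0317
tool axes in (left,n,front): [[-0.172, 0.985, 0.022], [-0.985, -0.173, 0.025], [-0.029, 0.017, -0.999]] tcp rel piv [ -2.1 116.7  -1.6]
turn for y front-comp 0: -179.0
[(array([327. , 224.8]), 0.52)]
[(array([358.7, 196.3]), 0.38)]
```

View pics/v10.png

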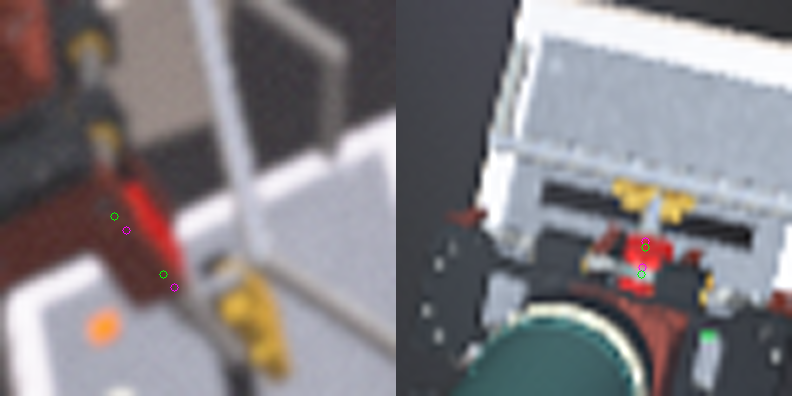

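>>> {"name": "drive_tool", "arguments": {
  "commands": [
    {"tx":0.0004,"ty":-0.0033,"tz":0,"turn":0,"hand":0},
    {"tx":0.0009,"ty":-0.0065,"tz":0,"turn":0,"hand":0},
    {"tx":0.002,"ty":-0.0118,"tz":0,"turn":0,"hand":0},
    {"tx":0.0034,"ty":-0.017,"tz":0,"turn":0,"hand":0},
    {"tx":0.0034,"ty":-0.017,"tz":0,"turn":0,"hand":0}
  ]
}}

```text
clock: 22.5
tcp_pos: [0.504, -0.1596, 0.1567]
ee_rot: [0.006, 1.028, -0.348]
ft_force: [4.7, 6.8, -4.3]
grip_width: 0.0355
```

```bash
python3 plan.py
```

```text
t 22.5 q [-0.37  0.17  2.21 -0.46  0.21 -1.26] tcp case [-36.5 -19.3 156.7] f case [ 3.1  7.7 -4.3] w 0.0355
tool axes in (left,n,front): [[-0.172, 0.985, 0.022], [-0.985, -0.172, 0.025], [-0.028, 0.017, -0.999]] tcp rel piv [-19.3 116.   -1.7]
turn for y front-comp 0: -179.0
```

>>> {"name": "drive_tool", "arguments": {
  "commands": [
    {"tx":0,"ty":0,"tz":0,"turn":0,"hand":0.63},
    {"tx":0,"ty":0,"tz":0,"turn":0,"hand":0.63},
    {"tx":0,"ty":0,"tz":0,"turn":0,"hand":0.63},
    {"tx":0.001,"ty":-0.005,"tz":0,"turn":0,"hand":0.63},
    {"tx":0.0022,"ty":-0.01,"tz":0,"turn":0,"hand":0.63}
  ]
}}

```text
clock: 23.0
tcp_pos: [0.5017, -0.1705, 0.1569]
ee_rot: [0.004, 1.029, -0.349]
ft_force: [0.2, 4.3, 1.5]
grip_width: 0.0553
```

```bash
python3 plan.py; python3 ov.py v11
```

```text
t 23.0 q [-0.4   0.17  2.21 -0.4   0.2  -1.36] tcp case [-36.3 -30.4 156.9] f case [-0.8  4.2  1.5] w 0.0553
tool axes in (left,n,front): [[-0.173, 0.985, 0.023], [-0.984, -0.174, 0.024], [-0.028, 0.018, -0.999]] tcp rel piv [-30.4 116.1  -2. ]
turn for y front-comp 0: -179.0
[(array([332.8, 229.2]), 0.41)]
[(array([364. , 195.5]), 0.64)]
```

View pics/v11.png

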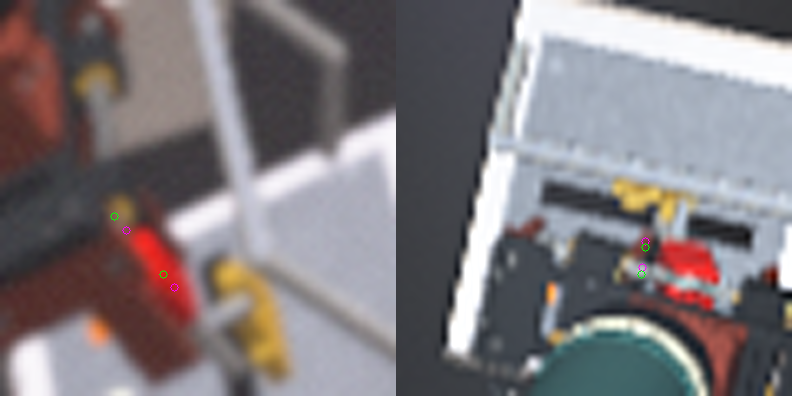

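>>> {"name": "drive_tool", "arguments": {
  "commands": [
    {"tx":0.0005,"ty":-0.0035,"tz":0,"turn":0,"hand":0.63},
    {"tx":0.001,"ty":-0.007,"tz":0,"turn":0,"hand":0.63},
    {"tx":0.002,"ty":-0.0105,"tz":0,"turn":0,"hand":0.63},
    {"tx":0.003,"ty":-0.014,"tz":0,"turn":0,"hand":0.63},
    {"tx":0.004,"ty":-0.0175,"tz":0,"turn":0,"hand":0.63}
  ]
}}

```text
clock: 23.7
tcp_pos: [0.4987, -0.1879, 0.1571]
ee_rot: [0.004, 1.03, -0.349]
ft_force: [0.2, 1.0, -0.4]
grip_width: 0.0549
```

```bash
python3 plan.py
```

```text
t 23.7 q [-0.45  0.17  2.21 -0.26  0.2  -1.53] tcp case [-35.4 -48.1 157.1] f case [-0.   1.  -0.4] w 0.0549
tool axes in (left,n,front): [[-0.173, 0.985, 0.022], [-0.984, -0.174, 0.023], [-0.026, 0.018, -0.999]] tcp rel piv [-48.1 115.8  -2.8]
turn for y front-comp 0: -179.0
```

>>> {"name": "drive_tool", "arguments": {
  "commands": [
    {"tx":0.0015,"ty":-0.004,"tz":0,"turn":0,"hand":0.63},
    {"tx":0.003,"ty":-0.008,"tz":0,"turn":0,"hand":0.63},
    {"tx":0.005,"ty":-0.012,"tz":0,"turn":0,"hand":0.63},
    {"tx":0.006,"ty":-0.015,"tz":0,"turn":0,"hand":0.63}
  ]
}}

```text
clock: 24.1
tcp_pos: [0.4976, -0.2037, 0.1565]
ee_rot: [0.005, 1.034, -0.349]
ft_force: [0.8, 4.4, 0.0]
grip_width: 0.0552
```

```bash
python3 plan.py; sed -i 's/(0,0,(255/(.4,0,(255/; s/(0,.010,/(.4,.010,/' ov.py; python3 ov.py v12
```

```text
t 24.1 q [-0.5   0.18  2.2  -0.14  0.2  -1.69] tcp case [-33.1 -63.8 156.5] f case [-0.2  4.4  0. ] w 0.0552
tool axes in (left,n,front): [[-0.173, 0.985, 0.021], [-0.985, -0.173, 0.019], [-0.023, 0.018, -1.0]] tcp rel piv [-63.8 114.   -4.6]
turn for y front-comp 0: -179.0
[(array([337.5, 245.6]), 0.62)]
[(array([288.6, 194.7]), 0.55), (array([375.1, 197.1]), 0.42)]
```

View pics/v12.png

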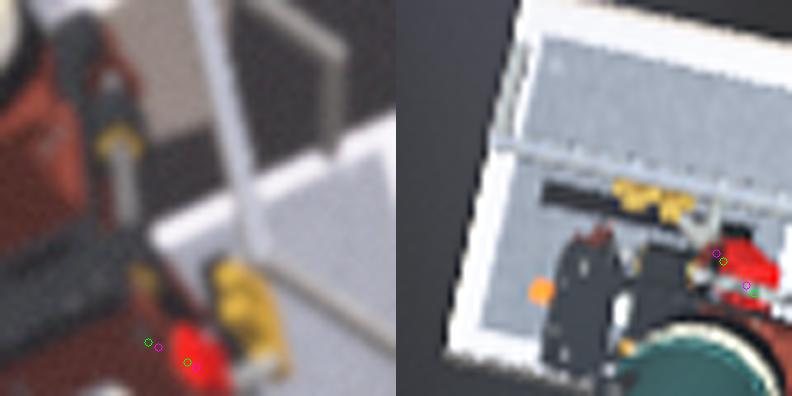

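>>> {"name": "drive_tool", "arguments": {
  "commands": [
    {"tx":0,"ty":-0.002,"tz":0,"turn":0,"hand":0.63},
    {"tx":0,"ty":-0.004,"tz":0,"turn":0,"hand":0.63}
  ]
}}

```text
clock: 24.5
tcp_pos: [0.4964, -0.2057, 0.157]
ee_rot: [0.006, 1.033, -0.348]
ft_force: [4.4, 26.5, 9.6]
grip_width: 0.0555
```

```bash
python3 plan.py
```

```text
t 24.5 q [-0.51  0.18  2.2  -0.1   0.2  -1.73] tcp case [-33.7 -66.  157. ] f case [-1.5 26.9  9.6] w 0.0555
tool axes in (left,n,front): [[-0.171, 0.985, 0.021], [-0.985, -0.172, 0.02], [-0.023, 0.018, -1.0]] tcp rel piv [-66.  114.8  -4.3]
turn for y front-comp 0: -179.0
```

>>> {"name": "drive_tool", "arguments": {
  "commands": [
    {"tx":0,"ty":0.004,"tz":0,"turn":0,"hand":0.63},
    {"tx":0,"ty":0.01,"tz":0,"turn":0,"hand":0.9},
    {"tx":0,"ty":0.01,"tz":0,"turn":0,"hand":0.9},
    {"tx":-0.005,"ty":0.008,"tz":0,"turn":0,"hand":0.9},
    {"tx":-0.02,"ty":0.006,"tz":0,"turn":0,"hand":0.9}
  ]
}}

```text
clock: 25.0
tcp_pos: [0.4888, -0.1963, 0.1724]
ee_rot: [0.005, 1.035, -0.349]
ft_force: [0.8, 0.4, 0.0]
grip_width: 0.0786
```

>>> {"name": "drive_tool", "arguments": {
  "commands": [
    {"tx":-0.03,"ty":0,"tz":0,"turn":0,"hand":0.9},
    {"tx":-0.06,"ty":0,"tz":0,"turn":0,"hand":0.9},
    {"tx":-0.1,"ty":0,"tz":0,"turn":0,"hand":0.9},
    {"tx":-0.13,"ty":0,"tz":0,"turn":0,"hand":0.9},
    {"tx":-0.13,"ty":0,"tz":0,"turn":0,"hand":0.9}
  ]
}}

```text
clock: 25.5
tcp_pos: [0.4296, -0.1597, 0.2864]
ee_rot: [0.003, 1.027, -0.35]
ft_force: [1.4, 0.1, -0.2]
grip_width: 0.0787
```

```bash
python3 plan.py
cat > fin.py <<'E'
from fit import *
C=[.54384,-.14876,-.22194]
a=bot.snapshot("side");b=bot.snapshot("top")
def cen(s,box):
    h=cv2.cvtColor(s['img'],cv2.COLOR_BGR2HSV);m=((h[...,0]<5)|(h[...,0]>174))&(h[...,1]>190)&(h[...,2]>110)
    m[:box[1]]=0;m[box[3]:]=0;m[:,:box[0]]=0;m[:,box[2]:]=0
    v,u=np.nonzero(m);return (u.mean(),v.mean(),len(u)) if len(u) else None
print('red',cen(a,(320,215,360,270)),cen(b,(355,180,390,215)))
for al,l in((.46,0),(.46,.01),(.35,0)):
    T,_=model([*C,al]);u=np.cos(al)*n-np.sin(al)*np.array([0,1,0]);X=T(np.array([.02,0,.0554])+(.117+l)*u);print(al,l,proj(a,X)[0].round(1),proj(b,X)[0].round(1))
for nm in "red_grip blue_grip beaker tip_box tube_rack wash_bottle gel_lifter gel_caster".split():
    print(nm,[[np.round(d['point'],1).tolist() for d in bot.tip_of(nm,s)[:1]] for s in(a,b)])
E
python3 fin.py
```

```text
t 25.5 q [-0.47 -0.19  2.13 -0.07  0.63 -1.75] tcp case [-109.1  -35.9  286.4] f case [ 1.4  0.4 -0.2] w 0.0787
tool axes in (left,n,front): [[-0.174, 0.984, 0.023], [-0.984, -0.175, 0.027], [-0.03, 0.018, -0.999]] tcp rel piv [-35.9 264.6  -3.7]
turn for y front-comp 0: -179.0
red (np.float64(337.52), np.float64(245.34666666666666), 75) (np.float64(372.2027027027027), np.float64(196.0810810810811), 74)
0.46 0 [337.8 246.7] [372.7 196. ]
0.46 0.01 [336.5 246.2] [374.  197.1]
0.35 0 [336.3 242.2] [369.3 195.6]
red_grip [[], [[372.2, 195.6]]]
blue_grip [[[304.2, 175.5]], [[287.5, 194.3]]]
beaker [[[268.6, 233.6]], [[373.4, 194.3]]]
tip_box [[[288.5, 311.7]], [[384.8, 244.1]]]
tube_rack [[[416.7, 339.0]], [[431.9, 170.0]]]
wash_bottle [[[293.1, 138.5]], [[190.1, 179.2]]]
gel_lifter [[[249.1, 197.9]], [[258.6, 241.8]]]
gel_caster [[[344.0, 374.8]], [[441.5, 224.7]]]
```

```bash
python3 -c "from workcell import bot;print(bot.close_job())"
```

```text
the job is handed in; nothing more can be done
None
```

The red switch is changed over from the left supply to the right, and the job is handed in. It took about 25.7 s of the 45 s. No verdict came back, so what follows are my own checks.

**How it went**
- **Tilt:** The moves cannot tilt the tool, so I pressed against the arm's outer reach limit until it leaned about 32° along the lever. I then came in from the front, under the guard bar.
- **To centre:** I pulled the grip and moved it right. The pin came to rest on the left tooth, and I pushed it until it dropped into the notch. The lever stopped dead there at 16 N, and the picture showed the grip home between the teeth. It stayed there about 3.5 s before the next pull.
- **To the right:** I pulled about 13 mm, put the pin on the right tooth, then pushed to the right stop (27 N) and let go.

**Last checks**
- **Red switch:** The colour centres in both cameras fit a lever angle of about 0.44 rad with the grip home.
- **Robot:** The tool was clear and the force was near zero.
- **Blue grip and bystanders:** In the views that showed them, everything sat within about 5 px of where it started.

**Checks that failed or disagreed**
- The gripper hid the beaker in the top view, so that reading was false. The side view showed it about 3 px off.
- The network missed the red grip in the side view, so I used its colour centre there.
- The first pull gave less lift than planned. The pin dragged on the left tooth at up to 14 N until I let go and pushed instead.
- My first fit put the starting lever angle at -0.478, slightly past the stated stop of -0.46.

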